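# Open the soap-refill cupboard by its paddle latch

### The arm

A 6-joint arm with a two-finger parallel gripper is mounted at the origin on the work surface. World frame = base frame: x ahead of the robot, y to its left, z up, the work surface at z = 0. Lengths are in m, angles in rad, forces in N, time in s.
With the tool pointing down it reaches from about 0.375 to 0.975 m from the base axis. Payload 3.8 kg.
Tool frame: the origin (TCP) lies midway between the tips of the shut fingers; the grasp point (between the pads) lies 19 mm behind it; z points along the fingers, y is the direction in which the jaws open and shut (so a half turn about z gives the same grasp; the last joint's range is limited). The gripper opens to 85 mm and grips with 20 to 120 N. Pads are 22 mm wide; open, the fingers measure 114 mm over their backs; the gripper's body (76 mm by 85 mm) begins 54 mm behind the grasp point. The pads swing forward as they close: fully open they stand 13 mm farther back than shut.
Start: joints at [-1.259, 0.264, 1.604, -0, 1.274, -0.037], TCP at [0.231, -0.634, 0.231] pointing down, gripper open.
Joint ranges: [-2.63, 2.63], [-0.94, 2.18], [0.31, 2.57], [-1.31, 4.45], [0, 2.66], [-2.55, 2.55]. Speed limits (rad/s): [2.57, 2.57, 3.14, 3.14, 3.14, 3.14].

### API

Orientations are given as a rotation vector (axis times angle).
In Python, from workcell import bot gives the robot as it stands. The module is installed in compiled form; this text tells all that it offers.
- The arm moves only by the tool move_arm, never from a script. Its argument "steps" is a list of rows, each a list of 5 numbers: the shift along the tool's x, y, z in mm, then the turn about the tool's z in degrees, then the opening in per cent of the stroke, from 0 (shut) to 100 (fully open). In form: [[tx, ty, tz, turn, claw], ...]. A call has 1 to 20 rows; each row is the pose to reach, as a shift and turn from the pose commanded when the call began, along the tool's axes at that moment; what a row does not reach only later rows make up. A row lasts 1/10 s, in which the tool goes at most 50 mm and 8.59 degrees, less where a joint would pass 70% of its speed; a pose out of reach is approached as far as the arm can. A call with a gripper value outside its range is refused whole. The fingers move at their own pace and stop on an object; "newtons" is the grip in N (left out, the last holds). Time passes only in rows, so rows that repeat a pose let the fingers close. It gives the time, the measured TCP pose, the force and the opening at its end, in the units of the state.
- bot.read_state(): the state, without advancing time (a new reading comes with each control period).
- bot.read_camera(name): name is "scene" or "top" or "wrist"; returns a dict with "pixels" (384x512x3 uint8, red, green, blue), "depth" (384x512 float32, m along the optical axis (not along the pixel's ray), 0 where there is no reading), "fovy" (degrees; the focal length in pixels is half the picture's height over the tangent of half this angle, whatever the lens; pixels are square), "cx", "cy" (the principal point, pixels), "xyz" and "attitude" of the camera in the world. Camera axes: x right, y up, looking along -z (the intrinsics and any distortion apply to the point x, -y, -z); pixel columns grow to the right and rows downward; lengths in m; the calibration is good to about 2 mm. A picture is of the moment at which its call begins.
- bot.finish_job(): hands the job in, once; it reports no verdict.
The state is a dict: "time": time; "q": joint angles; "joint_vel": joint speeds; "joint_torque": joint torques, N m; "tool_pos": TCP position; "tcp_rot": TCP orientation; "wrist_force": force on the tool from outside, world axes, zero at the start; "torque": the same for the moment, N m; "width": opening from 0.0 (shut) to 1.0 (fully open).
Only numpy, scipy, OpenCV 4.12 (cv2) and the standard library are available. Lean on these libraries where they do the work, as an engineer would, in place of code of your own. Each camera call takes 0.05 s, during which the arm holds its last target.

### The job

The push dispenser is empty and its refills are in the small stainless cupboard on the sill. Lift the paddle handle on the cupboard's door slowly, feeling for the point where it comes up against its stop so that the hidden pawl is fully withdrawn; neither force it hard against the stop nor tug at the door while the pawl still holds it. With the paddle held up, swing the door gently wide open, to about square with the front, then let go so that the paddle drops back and the door is left standing open, with the other things on the sill left as they are.

Things in the scene. Friction and masses are not known exactly. Their poses are not given: they have to be found in the camera images.
- cupboard: stainless cupboard fixed on the sill, 170 mm deep, 270 wide, 175 high. Origin: centre of its underside; x points from front to back (the front with the door faces the robot), y to its left (hinge side), z up. The inset door is flush with the front face (x = -85 mm): 224 mm wide, 133 high, 12 thick, lower edge 21 mm above the sill.
- door (a joint): hinge angle of the door in rad. 0: shut; grows as the free (right-hand) edge swings out towards the robot and round to the left; hinge stop at 1.75. Light friction only (about 0.1 N m); the door stays where it is left.
- hinge (a point): point on the door's upright hinge axis, which stands at the left end of the door, 4 mm in front of the front face; at the height of the paddle's pivot, 127 mm above the sill. Its axes are those of the door (with the door shut: those of the cupboard).
- paddle (a joint): angle of the paddle in rad: 0 at rest, drooping 0.35 rad below level; grows as its free end is lifted; sprung back. The lift is slack first (pull about 2 N at the grip, length unknown, 0.05 to 0.6 rad), then draws the pawl down for 0.22 rad (pull rising from 6 to 9 N) until it is clear of the frame; 0.03 rad farther, at 0.3 to 0.87 in all, is a firm stop (see latch_stop).
- paddle_pivot (a point): middle of the paddle's level pivot pin, which runs across the door (along y); 12 mm in front of the door's front face, 185 mm to the right of the hinge axis, 27 mm below the door's upper edge. Its axes turn with the paddle.
- paddle_grip (a point): where to grip: centre of the paddle handle, 55 mm from the pivot pin; moves with paddle and door. The handle is a stainless pressing 44 mm wide across the door, reaching 80 mm from the pin, with side flanges 16 mm deep: pinch these from above, fingers closing along the cupboard's y. A pinch resists turning, so turn the wrist with the paddle. 105 mm above the sill at rest. Its axes turn with the paddle (at rest: the cupboard's).
- keeper: keeper plate hidden behind the upper frame rail, 30 mm wide, 16 mm high; the sprung pawl sits behind it and bears on it if the shut door is pulled (1.5 mm of play). Origin: middle of its lower edge. The pawl has passed it once the door is 0.08 rad open. A load over 15 N means tugging at a latched door.
- latch_stop: rubber stop block, 34 mm wide, hidden in the latch case inside the door; the fully withdrawn pawl bottoms on it. Origin: centre of its top. There the pull at the grip climbs from 9 N by some 6 N per mm. A load over 15 N on it (18 N of pull in all, or 1 N m about the pivot pin) means forcing the latch.
- dispenser: empty stainless push dispenser with a chrome press pump, 68 mm across and 194 mm high, standing to the left of the cupboard. Origin: centre of its underside. Leave alone.
- nail_brush: grey plastic nail brush with a bow handle, 40 x 88 x 52 mm, lying on the right. Origin: centre of its underside. Leave alone.
- sugar_bowl: white ceramic sugar bowl with its lid on, 94 mm across and 100 mm high, to the right of the cupboard. Origin: centre of its underside. Leave alone.
- whisk: small steel whisk lying flat, 200 mm long, 37 mm across the wires. Origin: on the sill below its middle, x along it. Leave alone.

How it is judged:
On the way, in this order (a step that is already met when the one before it is completed fails the run):
1. the paddle is lifted with the door still shut (value of joint paddle above 0.25 rad and value of joint door below 0.05 rad), for 0.1 s.
2. the door is ajar, its pawl past the frame (value of joint door above 0.12 rad), for 0.1 s.
At the end, for the whole second after the job is handed in: the door stands open by more than 1.3 rad (75 degrees) and at rest, and the paddle has dropped back to within 0.08 rad of its rest (value of joint door above 1.3 rad and value of joint paddle below 0.08 rad and velocity of joint door between -0.05 and 0.05 rad/s); the robot touches nothing.
It fails at once if the door is tugged at while the pawl still holds it (more than 15 N on the keeper) (contact force between keeper and anything else above 15 N).
It fails at once if the paddle is forced against its stop (more than 15 N on the stop block) (contact force between latch_stop and anything else above 15 N).
It fails at once if the door is flung (faster than 2.5 rad/s) (velocity of joint door above 2.5 rad/s).
It fails at once if the dispenser, nail brush, sugar bowl or whisk is shifted by more than 30 mm or tipped ((distance of dispenser from where it was at the start of the episode above 0.03 m or angle between dispenser's own z axis and vertical above 0.3 rad) or (distance of nail_brush from where it was at the start of the episode above 0.03 m or angle between nail_brush's own z axis and vertical above 0.3 rad) or (distance of sugar_bowl from where it was at the start of the episode above 0.03 m or angle between sugar_bowl's own z axis and vertical above 0.3 rad) or (distance of whisk from where it was at the start of the episode above 0.03 m or angle between whisk's own z axis and vertical above 0.3 rad)).
It also fails if it takes over 69 s, if anything falls off the work surface, if the arm or the gripper's body presses on something with over 40 N, if the wrist force passes 120 N, or if a joint passes its speed limit or range.

## Working session

There is one attempt and no reset: what is moved stays moved. The work goes in short steps, Python scripts to look and compute and a tool call to move; the robot and the scene stay as the last step left them, time stands still between calls to the robot, and variables do not carry over. Pictures are saved under pics/ and viewed, and the job is handed in when it is done.

Besides the shell and the picture viewer there is one more tool, called after ">>>" by a JSON object that holds its "name" and its "arguments", one argument or row to a line. move_arm: Moves the arm, as the interface text tells. Its arguments: {"type":"object","properties":{"steps":{"type":"array","items":{"type":"array","items":{"type":"number"}}},"newtons":{"type":"number"}},"required":["steps"]}

```bash
ls; mkdir -p pics
python3 - <<'E'
from workcell import bot
import cv2,numpy as np
print(bot.read_state())
for n in ["scene","top","wrist"]:
    c=bot.read_camera(n)
    cv2.imwrite(f"pics/{n}0.png",c["pixels"][:,:,::-1]); np.savez(f"{n}0.npz",**c)
    print(n,{k:v for k,v in c.items() if k not in("pixels","depth")},(c["depth"]>0).mean())
E
```

```text
pics
{'time': 0.0, 'q': array([-1.25889535e+00,  2.64761491e-01,  1.60537115e+00,  4.55107061e-06,
        1.27372924e+00, -3.68923638e-02]), 'joint_vel': array([-0.00105926,  0.00111083, -0.00115306, -0.00066269, -0.00098433,
       -0.00149485]), 'joint_torque': array([ 7.55123365e-04, -5.15111697e+01, -3.67314255e+01, -2.98243012e-04,
        1.27891821e-02, -4.13206476e-05]), 'tool_pos': array([ 0.23046812, -0.63364924,  0.22995797]), 'tcp_rot': array([-3.09172513e+00, -5.44718084e-01,  4.81477042e-04]), 'wrist_force': array([-0.02558505,  0.88504734,  0.16825022]), 'torque': array([-0.03181023,  0.0060122 ,  0.01956111]), 'width': 1.0000156715374304}
scene {'fovy': 53.95653524915504, 'cx': 256.2159372167923, 'cy': 183.24302351880863, 'xyz': array([ 1.14757332, -0.26481033,  1.01366428]), 'attitude': array([0.48618348, 0.34414029, 1.1953777 ])} 0.9962209065755209
top {'fovy': 47.15331043570666, 'cx': 258.03242395838026, 'cy': 184.08393249118961, 'xyz': array([ 0.38824235, -0.05569952,  1.20866869]), 'attitude': array([ 0.15510694, -0.14572765, -1.56847503])} 0.9956410725911459
wrist {'fovy': 64.28622204662743, 'cx': 249.14908896719615, 'cy': 190.67732049755412, 'xyz': array([ 0.30700478, -0.6064768 ,  0.3719648 ]), 'attitude': array([-0.27924414,  0.19808736, -1.20871018])} 0.9958343505859375
```

View pics/scene0.png

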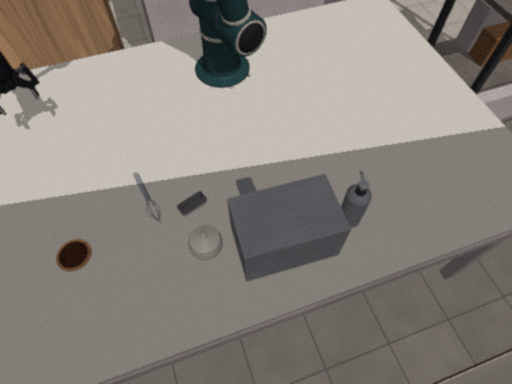

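View pics/top0.png

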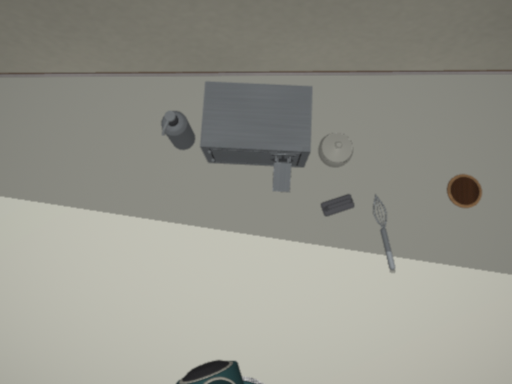

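View pics/wrist0.png

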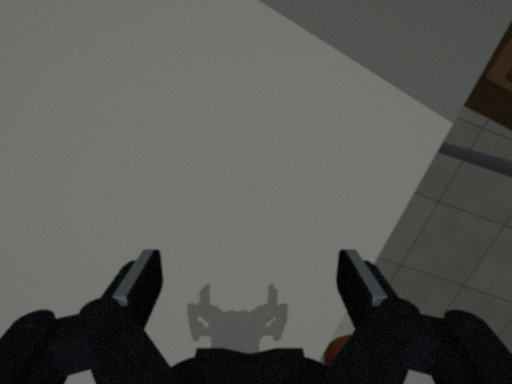

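The top view shows the cupboard's roof at about (203–312, 83–147), the paddle at (282, 175), the dispenser at (175, 125), the bowl at (337, 150), the brush at (337, 205) and the whisk at (383, 230). Next I'll turn these pixels into positions.

```bash
cat > h.py <<'E'
import numpy as np,cv2
from scipy.spatial.transform import Rotation as R
def cloud(c):
    h,w=c["depth"].shape; f=h/2/np.tan(np.radians(float(c["fovy"]))/2)
    u,v=np.meshgrid(np.arange(w),np.arange(h)); d=c["depth"]
    P=np.stack([(u-c["cx"])/f*d,-(v-c["cy"])/f*d,-d],-1)
    return P@R.from_rotvec(c["attitude"]).as_matrix().T+c["xyz"]
E
python3 - <<'E'
from h import *
for n in ["top","scene"]:
    c=dict(np.load(f"{n}0.npz")); P=cloud(c)
    z=P[...,2]
    print(n,"sill z", np.median(z[(P[...,0]>.5)&(abs(z)<.03)]))
    m=(abs(z-.175)<.012)&(P[...,0]>.4)&(c["depth"]>0)
    k,lab,st,ce=cv2.connectedComponentsWithStats(m.astype(np.uint8)); i=1+st[1:,4].argmax(); m=lab==i
    print("roof z",np.median(z[m]),m.sum())
    r=cv2.minAreaRect((P[m][:,:2]*1000).astype(np.float32)); print(r,cv2.boxPoints(r))
    # objects between
    for lo,hi in [(.02,.165),(.185,.3)]:
        m2=((z>lo)&(z<hi)&(P[...,0]>.3)).astype(np.uint8)
        k,lab,st,ce=cv2.connectedComponentsWithStats(m2)
        for i in range(1,k):
            if st[i,4]>40:
                q=P[lab==i]; print(lo,st[i],q.min(0).round(3),q.max(0).round(3),q.mean(0).round(3))
c=dict(np.load("top0.npz"));P=cloud(c)
for v in range(150,196,3): print(v,P[v,282].round(4),P[v,276].round(4))
img=c["pixels"][60:230,150:420,::-1]; cv2.imwrite("pics/topzoom.png",cv2.resize(img,None,fx=2.9,fy=2.9,interpolation=cv2.INTER_CUBIC))
E
```

```text
top sill z -0.001678977196809317
roof z 0.1733003311915876 7242
((760.5995483398438, -47.653594970703125), (270.3777160644531, 172.603759765625), 86.82545471191406) [[ 666.94366 -177.85579]
 [ 839.28253 -187.41423]
 [ 854.25543   82.5486 ]
 [ 681.91656   92.10704]]
0.02 [166 111  29  38 672] [0.72 0.13 0.02] [0.789 0.19  0.165] [0.739 0.152 0.112]
0.02 [319 133  34  35 948] [ 0.661 -0.304  0.027] [ 0.749 -0.215  0.102] [ 0.701 -0.256  0.071]
0.02 [ 201  148  110   45 1889] [ 0.582 -0.178  0.021] [0.684 0.092 0.165] [ 0.66  -0.059  0.108]
0.02 [321 194  34  23 457] [ 0.529 -0.31   0.02 ] [ 0.59  -0.22   0.056] [ 0.558 -0.263  0.032]
0.185 [163 111  13  23 136] [0.713 0.151 0.185] [0.768 0.18  0.197] [0.748 0.167 0.191]
scene sill z -0.00027279581649586326
roof z 0.17475733369786595 6757
((761.6624145507812, -45.59880065917969), (270.34515380859375, 173.6368408203125), 86.8232192993164) [[ 667.4866   -175.75246 ]
 [ 840.85657  -185.37486 ]
 [ 855.83826    84.554855]
 [ 682.46826    94.17726 ]]
0.02 [236 177  21  18 254] [ 0.581 -0.131  0.099] [ 0.649 -0.085  0.135] [ 0.617 -0.109  0.12
[... 672 characters left out ...]
17 -0.095   0.1302]
162 [ 0.6718 -0.1137  0.0573] [ 0.6562 -0.0953  0.1207]
165 [ 0.6458 -0.1099  0.1311] [ 0.6463 -0.0949  0.1296]
168 [ 0.6391 -0.11    0.1269] [ 0.6394 -0.0949  0.1256]
171 [ 0.6313 -0.1099  0.1271] [ 0.6317 -0.0948  0.1257]
174 [ 0.6245 -0.11    0.1226] [ 0.6241 -0.0948  0.1247]
177 [ 0.6176 -0.1101  0.119 ] [ 0.6184 -0.0951  0.1151]
180 [ 0.6106 -0.1102  0.115 ] [ 0.6097 -0.0948  0.1197]
183 [ 0.6035 -0.1103  0.1118] [ 0.6034 -0.095   0.1125]
186 [ 0.5956 -0.1101  0.1126] [ 0.5955 -0.0949  0.1133]
189 [ 0.5887 -0.1102  0.1082] [ 0.5887 -0.095   0.1084]
192 [ 0.5997 -0.1155  0.0008] [ 0.601  -0.099  -0.0062]
195 [ 5.915e-01 -1.154e-01 -4.000e-04] [ 0.5913 -0.0987  0.0006]
```

View pics/topzoom.png

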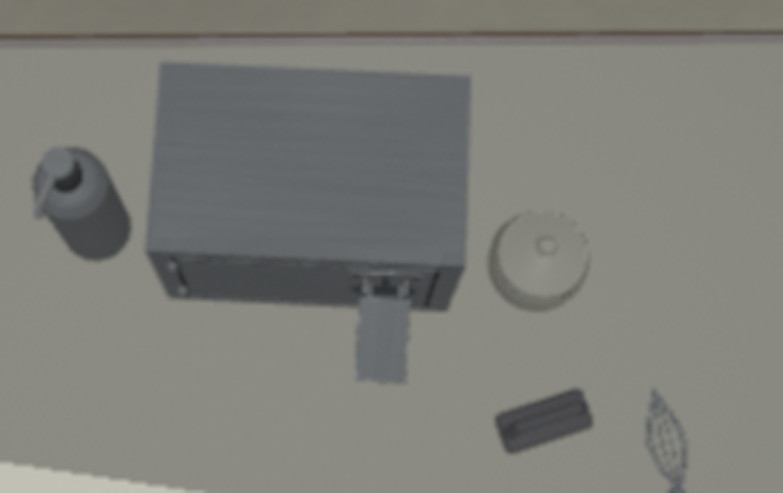

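```bash
cat >> h.py <<'E'
yaw=-0.0555; C=np.array([.7612,-.0467]); ex=np.array([np.cos(yaw),np.sin(yaw)]); ey=np.array([-ex[1],ex[0]])
def w(x,y): return C+x*ex+y*ey
E
python3 - <<'E'
from h import *
for n in ["top","scene"]:
    c=dict(np.load(f"{n}0.npz")); P=cloud(c)
    q=P.reshape(-1,3); L=np.stack([(q[:,:2]-C)@ex,(q[:,:2]-C)@ey,q[:,2]],1)
    m=(L[:,0]<-.105)&(L[:,0]>-.185)&(abs(L[:,1]+.07)<.05)&(L[:,2]>.085)&(L[:,2]<.15)
    p=L[m]; print(n,m.sum(),p.min(0),p.max(0),np.percentile(p[:,1],[3,97]))
    print(np.polyfit(p[:,0],p[:,2],1), np.polyval(np.polyfit(p[:,0],p[:,2],1),-.1487))
    r=cv2.minAreaRect((p[:,:2]*1000).astype(np.float32)); print(r)
print("grip",w(-.1487,-.073),"hinge",w(-.089,.112),"pivot",w(-.097,-.073))
from workcell import bot
s=bot.read_state(); T=R.from_rotvec(s["tcp_rot"]).as_matrix(); print(T.round(3))
g=np.r_[w(-.1487,-.073),.23]; print(((g-s["tool_pos"])@T*1000).round(1))
ang=np.degrees(np.arctan2(T[1,0],T[0,0])); print(ang)
E
```

```text
top 508 [-0.17502633 -0.09329113  0.10222976] [-0.10502404 -0.04909496  0.13525644] [-0.09160629 -0.0500922 ]
[0.36853465 0.17066771] 0.11586660391803738
((-140.06558227539062, -71.17713165283203), (44.132205963134766, 70.01092529296875), 89.85912322998047)
scene 254 [-0.17581849 -0.09116392  0.09921075] [-0.10908095 -0.04729101  0.13453978] [-0.09084602 -0.04886649]
[0.37513572 0.17238464] 0.11660196115376151
((-142.43785095214844, -69.25883483886719), (43.89383316040039, 66.69017028808594), 89.89556884765625)
grip [ 0.60867954 -0.11133899] hinge [0.67854985 0.07006451] pivot [ 0.66029993 -0.11420686]
[[ 0.94   0.342 -0.001]
 [ 0.342 -0.94   0.002]
 [ 0.    -0.002 -1.   ]]
[ 534.  -361.7    0.9]
19.98802002028359
```

>>> {"name": "move_arm", "arguments": {
  "steps": [
    [30, -20, 0, -8, 100],
    [60, -40, 0, -16, 100],
    [90, -60, 0, -24, 100],
    [120, -80, 0, -32, 100],
    [150, -101, 0, -40, 100],
    [180, -122, 0, -48, 100],
    [210, -142, 0, -56, 100],
    [240, -162, 0, -64, 100],
    [270, -183, 0, -72, 100],
    [300, -203, 0, -80, 100],
    [330, -224, 0, -88, 100],
    [360, -244, 0, -96, 100],
    [390, -264, 0, -104, 100],
    [420, -285, 0, -112, 100],
    [450, -305, 0, -120, 100],
    [480, -325, 0, -128, 100],
    [505, -342, 0, -136, 100],
    [525, -356, 0, -144, 100],
    [535, -363, 0, -152, 100],
    [535, -363, 0, -156.8, 100]
  ]
}}

```text
time: 2.15
tool_pos: [0.6101, -0.1084, 0.2306]
tcp_rot: [-0.077, -3.14, -0.001]
wrist_force: [-0.6, -0.0, -0.4]
width: 1.0
```

```bash
cat > look.py <<'E'
import sys
from workcell import bot
from h import *
i=sys.argv[1]
ims=[]
for n in sys.argv[2:]:
    c=bot.read_camera(n); ims.append(c["pixels"][:,:,::-1]); np.savez(f"{n}{i}.npz",**c)
    im=c["pixels"][:,:,::-1]
    cv2.imwrite(f"pics/{n}{i}.png",im)
    if n!="wrist":
        im=im[130:330,180:400] if n=="scene" else im[70:330,130:400]
        cv2.imwrite(f"pics/{n}{i}.png",cv2.resize(im,None,fx=2.8 if n=="scene" else 2.2,fy=2.8 if n=="scene" else 2.2,interpolation=cv2.INTER_CUBIC))
s=bot.read_state()
T=R.from_rotvec(s["tcp_rot"]).as_matrix()
print({k:np.round(v,4) for k,v in s.items()}); print(T.round(4))
E
python3 look.py 1 top wrist scene
```

```text
{'time': np.float64(2.3), 'q': array([-2.1890e-01,  1.6020e-01,  1.7294e+00, -1.0000e-04,  1.2530e+00,
       -1.7322e+00]), 'joint_vel': array([-0.0102, -0.0042,  0.0013, -0.0016,  0.0017,  0.0171]), 'joint_torque': array([ 3.62400e-01, -4.54470e+01, -3.66179e+01,  2.75000e-02,
       -7.10000e-03, -2.04900e-01]), 'tool_pos': array([ 0.6092, -0.1101,  0.2308]), 'tcp_rot': array([-9.0200e-02, -3.1394e+00, -1.0000e-04]), 'wrist_force': array([-0.0375,  0.416 ,  0.7077]), 'torque': array([ 0.0086, -0.0416, -0.0267]), 'width': np.float64(0.9952)}
[[-9.983e-01  5.740e-02 -9.000e-04]
 [ 5.740e-02  9.983e-01  1.000e-04]
 [ 9.000e-04  0.000e+00 -1.000e+00]]
```

View pics/wrist1.png

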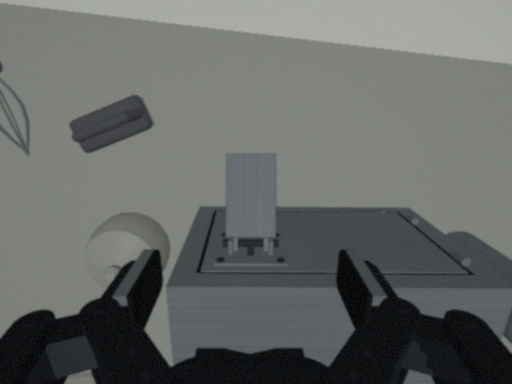

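View pics/scene1.png

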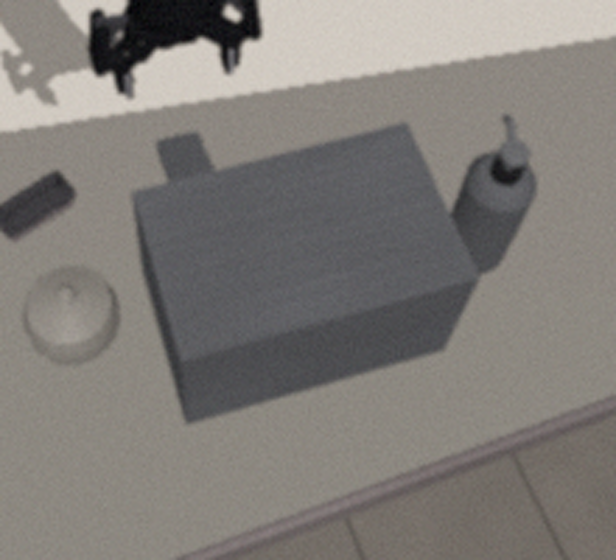

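The paddle sits at columns 226–277 of the wrist view. That is centred between the pads, which are at 160 and 338. I'll go down to the flanges.

>>> {"name": "move_arm", "arguments": {
  "steps": [
    [0, 0, 30, 0, 100],
    [0, 0, 60, 0, 100],
    [0, 0, 90, 0, 100],
    [0, 0, 115, 0, 100],
    [0, 0, 132, 0, 100],
    [0, 0, 142, 0, 100],
    [0, 0, 147, 0, 100],
    [0, 0, 147, 0, 100]
  ]
}}

```text
time: 3.1
tool_pos: [0.6093, -0.1106, 0.0841]
tcp_rot: [-0.09, -3.14, -0.0]
wrist_force: [0.8, 0.9, 0.4]
width: 0.999
```

```bash
python3 look.py 2 wrist top
```

```text
{'time': np.float64(3.2), 'q': array([-0.2195,  0.2872,  1.8599,  0.    ,  0.9927, -1.7337]), 'joint_vel': array([ 0.0013, -0.0066, -0.0064, -0.    , -0.001 , -0.0021]), 'joint_torque': array([-3.77000e-02, -4.75043e+01, -3.16282e+01, -2.40000e-03,
        2.50000e-02,  4.90000e-03]), 'tool_pos': array([ 0.6102, -0.1106,  0.0854]), 'tcp_rot': array([ 8.9000e-02,  3.1386e+00, -5.0000e-04]), 'wrist_force': array([ 0.1366, -0.4496,  0.5231]), 'torque': array([ 0.037 ,  0.0149, -0.0519]), 'width': np.float64(1.0026)}
[[-9.984e-01  5.660e-02  1.800e-03]
 [ 5.660e-02  9.984e-01 -4.000e-04]
 [-1.800e-03 -3.000e-04 -1.000e+00]]
```

View pics/wrist2.png

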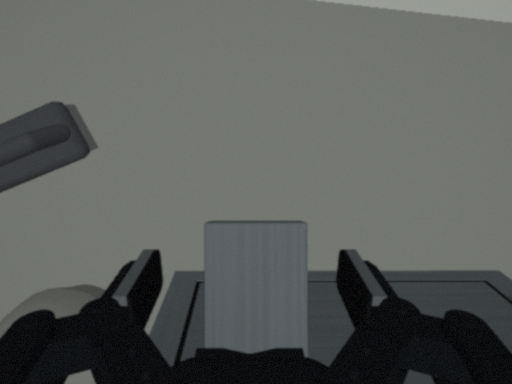

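The wrist view has the paddle at columns 204–308, about 3 mm towards +y from the jaw middle at column 249. I'll shift by that and close gently.

>>> {"name": "move_arm", "arguments": {
  "steps": [
    [0, 3, 0, 0, 100],
    [0, 3, 0, 0, 70],
    [0, 3, 0, 0, 60],
    [0, 3, 0, 0, 40],
    [0, 3, 0, 0, 40],
    [0, 3, 0, 0, 40],
    [0, 3, 0, 0, 40]
  ],
  "newtons": 25
}}

```text
time: 3.9
tool_pos: [0.6097, -0.1077, 0.0847]
tcp_rot: [0.088, 3.14, -0.001]
wrist_force: [-1.5, -0.9, 4.8]
width: 0.508
```

```bash
python3 look.py 3 wrist
```

```text
{'time': np.float64(3.95), 'q': array([-2.1480e-01,  2.8700e-01,  1.8615e+00, -6.0000e-04,  9.9260e-01,
       -1.7294e+00]), 'joint_vel': array([-0.0021, -0.0004,  0.0017,  0.0004,  0.    ,  0.0004]), 'joint_torque': array([  1.161 , -45.6568, -31.1391,   0.8057,  -0.4708,   0.2143]), 'tool_pos': array([ 0.6097, -0.1077,  0.0848]), 'tcp_rot': array([ 8.78e-02,  3.14e+00, -9.00e-04]), 'wrist_force': array([-2.0371, -2.6079,  4.7793]), 'torque': array([-0.3748,  0.2351,  0.183 ]), 'width': np.float64(0.5097)}
[[-9.984e-01  5.590e-02  3.000e-04]
 [ 5.590e-02  9.984e-01 -6.000e-04]
 [-3.000e-04 -6.000e-04 -1.000e+00]]
```

View pics/wrist3.png

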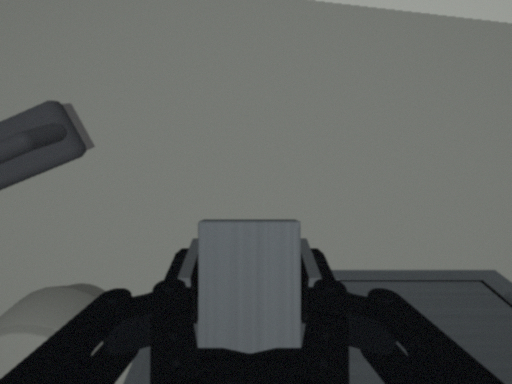

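Gripped, with the paddle at columns 198–301 between the pads and the opening at 0.51. The pads' forward swing presses the paddle slightly down (+4.8 N). Next is a slow lift along the arc. The stop cannot come before 16 mm.

>>> {"name": "move_arm", "arguments": {
  "steps": [
    [0.3, 0, -1, 0, 40],
    [0.6, 0, -2, 0, 40],
    [1, 0, -3.2, 0, 40],
    [1.3, 0, -4.2, 0, 40],
    [1.6, 0, -5.2, 0, 40],
    [1.6, 0, -5.2, 0, 40]
  ]
}}

```text
time: 4.55
tool_pos: [0.607, -0.1072, 0.0886]
tcp_rot: [-0.088, -3.138, -0.0]
wrist_force: [0.0, -3.0, -7.6]
width: 0.512
```

```bash
cat > st.py <<'E'
from workcell import bot
from h import *
s=bot.read_state()
print({k:np.round(s[k],4) for k in("time","tool_pos","tcp_rot","wrist_force","torque","width")})
E
python3 st.py
```

```text
{'time': np.float64(4.55), 'tool_pos': array([ 0.607 , -0.1072,  0.0886]), 'tcp_rot': array([-8.8300e-02, -3.1381e+00, -5.0000e-04]), 'wrist_force': array([ 0.0424, -3.0358, -7.6279]), 'torque': array([-0.3964,  0.3666, -0.1947]), 'width': np.float64(0.5123)}
```

>>> {"name": "move_arm", "arguments": {
  "steps": [
    [0.3, 0, -1, 0, 40],
    [0.6, 0, -2, 0, 40],
    [0.6, 0, -2, 0, 40]
  ]
}}

```text
time: 4.85
tool_pos: [0.6067, -0.1072, 0.0913]
tcp_rot: [-0.088, -3.139, -0.0]
wrist_force: [-1.2, -3.5, -7.2]
width: 0.515
```

```bash
python3 st.py
```

```text
{'time': np.float64(4.85), 'tool_pos': array([ 0.6067, -0.1072,  0.0913]), 'tcp_rot': array([-0.0879, -3.1391, -0.    ]), 'wrist_force': array([-1.1727, -3.4542, -7.1546]), 'torque': array([-0.388 ,  0.4879, -0.1156]), 'width': np.float64(0.5152)}
```

>>> {"name": "move_arm", "arguments": {
  "steps": [
    [0.2, 0, -1, 0, 40],
    [0.4, 0, -2, 0, 40],
    [0.4, 0, -2, 0, 40]
  ]
}}

```text
time: 5.15
tool_pos: [0.6068, -0.1073, 0.0936]
tcp_rot: [-0.088, -3.14, 0.0]
wrist_force: [-1.3, -3.9, -8.7]
width: 0.515
```

```bash
python3 st.py; python3 look.py 4 wrist
```

```text
{'time': np.float64(5.15), 'tool_pos': array([ 0.6068, -0.1073,  0.0936]), 'tcp_rot': array([-8.77e-02, -3.14e+00,  3.00e-04]), 'wrist_force': array([-1.3377, -3.8605, -8.668 ]), 'torque': array([-0.5267,  0.4409, -0.1334]), 'width': np.float64(0.5154)}
{'time': np.float64(5.2), 'q': array([-2.1530e-01,  2.7270e-01,  1.8617e+00, -3.0000e-04,  1.0075e+00,
       -1.7301e+00]), 'joint_vel': array([-0.0001,  0.0023, -0.0002,  0.    , -0.0009,  0.0004]), 'joint_torque': array([  2.6528, -52.5907, -36.746 ,   1.0893,  -0.5128,  -0.0839]), 'tool_pos': array([ 0.6068, -0.1073,  0.0935]), 'tcp_rot': array([-8.78e-02, -3.14e+00,  3.00e-04]), 'wrist_force': array([-2.4708, -3.6779, -7.2049]), 'torque': array([-0.5075,  0.5012, -0.1117]), 'width': np.float64(0.5095)}
[[-9.984e-01  5.590e-02 -4.000e-04]
 [ 5.590e-02  9.984e-01 -2.000e-04]
 [ 4.000e-04 -2.000e-04 -1.000e+00]]
```

View pics/wrist4.png

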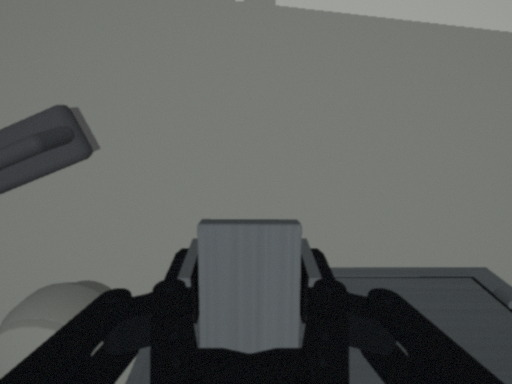

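>>> {"name": "move_arm", "arguments": {
  "steps": [
    [0.2, 0, -1, 0, 40],
    [0.3, 0, -2, 0, 40],
    [0.4, 0, -3, 0, 40],
    [0.5, 0, -4, 0, 40],
    [0.5, 0, -5, 0, 40],
    [0.5, 0, -5, 0, 40]
  ]
}}

```text
time: 5.8
tool_pos: [0.6066, -0.1074, 0.0988]
tcp_rot: [0.088, 3.14, -0.0]
wrist_force: [-2.0, -3.9, -7.0]
width: 0.508
```

```bash
python3 st.py; python3 look.py 5 wrist >/dev/null
cat > padang.py <<'E'
import sys
from h import *
# paddle pitch from wrist depth: points within paddle in image, local frame
for i in sys.argv[1:]:
    c=dict(np.load(f"wrist{i}.npz")); P=cloud(c)
    q=P[222:340,215:285].reshape(-1,3); x=(q[:,:2]-C)@ex
    k=np.abs(q[:,2]-np.median(q[:,2]))<.03
    p=np.polyfit(x[k],q[k,2],1); print(i,"pitch above level",-np.arctan(p[0]).round(4),"xr",x[k].min(),x[k].max(),np.polyval(p,-.1487))
E
python3 padang.py 1 2 3 4 5
```

```text
{'time': np.float64(5.8), 'tool_pos': array([ 0.6066, -0.1074,  0.0988]), 'tcp_rot': array([ 8.7900e-02,  3.1401e+00, -4.0000e-04]), 'wrist_force': array([-1.9926, -3.9049, -7.0415]), 'torque': array([-0.6916,  0.4918, -0.027 ]), 'width': np.float64(0.5079)}
1 pitch above level -0.374 xr -0.09100956638890437 -0.03427455571854676 0.13690222281428466
2 pitch above level -0.3522 xr -0.17653949577661632 -0.12922873836318285 0.11736781870436347
3 pitch above level -0.3537 xr -0.17610588287616658 -0.12802436760781943 0.11724654137317206
4 pitch above level -0.2065 xr -0.17964678961902744 -0.12747150351607078 0.1253030225336888
5 pitch above level -0.1238 xr -0.17977513200428946 -0.12548455879364412 0.12966096139247754
```

>>> {"name": "move_arm", "arguments": {
  "steps": [
    [0.1, 0, -0.7, 0, 40],
    [0.1, 0, -1.5, 0, 40],
    [0.1, 0, -1.5, 0, 40]
  ]
}}

```text
time: 6.15
tool_pos: [0.6065, -0.1074, 0.1002]
tcp_rot: [0.088, 3.14, -0.0]
wrist_force: [-1.0, -6.1, -8.4]
width: 0.513
```

>>> {"name": "move_arm", "arguments": {
  "steps": [
    [0, 0, -0.5, 0, 40],
    [0, 0, -1, 0, 40],
    [0, 0, -1, 0, 40]
  ]
}}

```text
time: 6.45
tool_pos: [0.6065, -0.1074, 0.1012]
tcp_rot: [0.088, 3.14, -0.0]
wrist_force: [-0.7, -4.9, -7.2]
width: 0.511
```

```bash
python3 st.py; python3 look.py 6 wrist >/dev/null;python3 padang.py 6
```

```text
{'time': np.float64(6.45), 'tool_pos': array([ 0.6065, -0.1074,  0.1012]), 'tcp_rot': array([ 8.81e-02,  3.14e+00, -5.00e-04]), 'wrist_force': array([-0.6648, -4.9209, -7.2106]), 'torque': array([-0.6741,  0.5124, -0.1133]), 'width': np.float64(0.511)}
6 pitch above level -0.088 xr -0.17968157271172194 -0.12397937637464307 0.1316497648926675
```

>>> {"name": "move_arm", "arguments": {
  "steps": [
    [0, 0, -0.5, 0, 40],
    [0, 0, -1, 0, 40],
    [0, 0, -1, 0, 40]
  ]
}}

```text
time: 6.8
tool_pos: [0.6065, -0.1074, 0.1022]
tcp_rot: [0.088, 3.14, -0.001]
wrist_force: [-0.8, -3.7, -7.9]
width: 0.51
```

>>> {"name": "move_arm", "arguments": {
  "steps": [
    [0, 0, -0.5, 0, 40],
    [0, 0, -1, 0, 40],
    [0, 0, -1, 0, 40]
  ]
}}

```text
time: 7.1
tool_pos: [0.6065, -0.1074, 0.1033]
tcp_rot: [0.088, 3.14, -0.001]
wrist_force: [-1.7, -5.0, -6.9]
width: 0.511
```

>>> {"name": "move_arm", "arguments": {
  "steps": [
    [0, 0, -0.5, 0, 40],
    [0, 0, -1, 0, 40],
    [0, 0, -1, 0, 40]
  ]
}}

```text
time: 7.4
tool_pos: [0.6066, -0.1074, 0.1042]
tcp_rot: [0.088, 3.14, -0.0]
wrist_force: [-1.2, -4.6, -7.2]
width: 0.513
```

>>> {"name": "move_arm", "arguments": {
  "steps": [
    [0, 0, -0.5, 0, 40],
    [0, 0, -1, 0, 40],
    [0, 0, -1, 0, 40]
  ]
}}

```text
time: 7.7
tool_pos: [0.6066, -0.1074, 0.1053]
tcp_rot: [0.088, 3.14, -0.001]
wrist_force: [-1.2, -4.4, -6.6]
width: 0.509
```

>>> {"name": "move_arm", "arguments": {
  "steps": [
    [0, 0, -0.5, 0, 40],
    [0, 0, -1, 0, 40],
    [0, 0, -1, 0, 40]
  ]
}}

```text
time: 8.0
tool_pos: [0.6067, -0.1074, 0.1063]
tcp_rot: [0.088, 3.14, -0.001]
wrist_force: [-0.9, -4.4, -7.6]
width: 0.511
```

>>> {"name": "move_arm", "arguments": {
  "steps": [
    [0, 0, -0.5, 0, 40],
    [-0.1, 0, -1, 0, 40],
    [-0.1, 0, -1, 0, 40]
  ]
}}

```text
time: 8.3
tool_pos: [0.6068, -0.1074, 0.1073]
tcp_rot: [0.088, 3.14, -0.001]
wrist_force: [-1.1, -4.7, -6.3]
width: 0.51
```

>>> {"name": "move_arm", "arguments": {
  "steps": [
    [0, 0, -0.5, 0, 40],
    [-0.1, 0, -1, 0, 40],
    [-0.1, 0, -1, 0, 40]
  ]
}}

```text
time: 8.6
tool_pos: [0.6068, -0.1074, 0.1083]
tcp_rot: [0.088, 3.14, -0.001]
wrist_force: [-0.8, -5.2, -6.5]
width: 0.511
```

```bash
python3 st.py; python3 look.py 7 wrist >/dev/null;python3 padang.py 7
```

```text
{'time': np.float64(8.6), 'tool_pos': array([ 0.6068, -0.1074,  0.1083]), 'tcp_rot': array([ 8.8000e-02,  3.1399e+00, -5.0000e-04]), 'wrist_force': array([-0.8055, -5.2053, -6.4843]), 'torque': array([-0.693 ,  0.5058, -0.1112]), 'width': np.float64(0.5113)}
7 pitch above level 0.0184 xr -0.17918334164741498 -0.11988004555424431 0.13753345497736652
```

Pitch is now 0.37 rad, with the pull flat at about 7 N (slack plus pinch twist). The pads slip a little, roughly 3 mm so far, so I'll firm the grip moderately.

>>> {"name": "move_arm", "arguments": {
  "steps": [
    [0, 0, 0, 0, 40],
    [0, 0, 0, 0, 40]
  ],
  "newtons": 40
}}

```text
time: 8.85
tool_pos: [0.6068, -0.1073, 0.1083]
tcp_rot: [0.088, 3.14, -0.0]
wrist_force: [-1.9, -4.1, -6.8]
width: 0.505
```

>>> {"name": "move_arm", "arguments": {
  "steps": [
    [0, 0, -0.5, 0, 40],
    [-0.1, 0, -1, 0, 40],
    [-0.1, 0, -1, 0, 40]
  ]
}}

```text
time: 9.15
tool_pos: [0.6066, -0.1073, 0.1086]
tcp_rot: [-0.088, -3.14, 0.0]
wrist_force: [-0.6, -5.1, -9.4]
width: 0.511
```

>>> {"name": "move_arm", "arguments": {
  "steps": [
    [0, 0, -0.5, 0, 40],
    [-0.1, 0, -1, 0, 40],
    [-0.1, 0, -1, 0, 40]
  ]
}}

```text
time: 9.45
tool_pos: [0.6063, -0.1072, 0.1092]
tcp_rot: [-0.088, -3.139, -0.0]
wrist_force: [-0.3, -6.5, -12.2]
width: 0.509
```

```bash
python3 st.py; python3 look.py 8 wrist >/dev/null;python3 padang.py 8
```

```text
{'time': np.float64(9.45), 'tool_pos': array([ 0.6063, -0.1072,  0.1092]), 'tcp_rot': array([-8.8400e-02, -3.1393e+00, -1.0000e-04]), 'wrist_force': array([ -0.3142,  -6.4514, -12.2172]), 'torque': array([-0.7247,  0.5298, -0.2727]), 'width': np.float64(0.5091)}
8 pitch above level 0.0318 xr -0.17973248656720078 -0.11990253188032889 0.13823091977910404
```

>>> {"name": "move_arm", "arguments": {
  "steps": [
    [0, 0, -0.5, 0, 40],
    [-0.1, 0, -1, 0, 40],
    [-0.1, 0, -1, 0, 40]
  ]
}}

```text
time: 9.8
tool_pos: [0.6065, -0.1072, 0.1108]
tcp_rot: [-0.088, -3.139, -0.0]
wrist_force: [-1.1, -4.1, -10.0]
width: 0.509
```

```bash
python3 st.py; python3 look.py 9 wrist >/dev/null;python3 padang.py 9
```

```text
{'time': np.float64(9.8), 'tool_pos': array([ 0.6065, -0.1072,  0.1108]), 'tcp_rot': array([-8.8000e-02, -3.1394e+00, -1.0000e-04]), 'wrist_force': array([ -1.0721,  -4.1416, -10.0238]), 'torque': array([-0.6972,  0.6197, -0.1438]), 'width': np.float64(0.5093)}
9 pitch above level 0.0549 xr -0.17958731181719104 -0.11867039220442445 0.13947018059808436
```

>>> {"name": "move_arm", "arguments": {
  "steps": [
    [0, 0, -0.5, 0, 40],
    [-0.1, 0, -1, 0, 40],
    [-0.1, 0, -1, 0, 40]
  ]
}}

```text
time: 10.15
tool_pos: [0.6067, -0.1072, 0.1119]
tcp_rot: [-0.088, -3.14, 0.0]
wrist_force: [-1.0, -4.7, -11.3]
width: 0.511
```

```bash
python3 st.py; python3 look.py 10 wrist >/dev/null;python3 padang.py 10
```

```text
{'time': np.float64(10.15), 'tool_pos': array([ 0.6067, -0.1072,  0.1119]), 'tcp_rot': array([-0.0879, -3.1398,  0.    ]), 'wrist_force': array([ -0.9854,  -4.6871, -11.3435]), 'torque': array([-0.6459,  0.5743, -0.1097]), 'width': np.float64(0.5106)}
10 pitch above level 0.0714 xr -0.17945938697801317 -0.11724527079502696 0.14042210903426416
```

>>> {"name": "move_arm", "arguments": {
  "steps": [
    [0, 0, -0.5, 0, 40],
    [-0.1, 0, -1, 0, 40],
    [-0.1, 0, -1, 0, 40]
  ]
}}

```text
time: 10.5
tool_pos: [0.6068, -0.1072, 0.1128]
tcp_rot: [-0.088, -3.14, 0.0]
wrist_force: [-1.2, -5.2, -11.8]
width: 0.507
```

>>> {"name": "move_arm", "arguments": {
  "steps": [
    [0, 0, -0.5, 0, 40],
    [-0.1, 0, -1, 0, 40],
    [-0.1, 0, -1, 0, 40]
  ]
}}

```text
time: 10.8
tool_pos: [0.6071, -0.1072, 0.114]
tcp_rot: [-0.088, -3.14, 0.0]
wrist_force: [-0.8, -5.0, -10.3]
width: 0.508
```

```bash
python3 st.py; python3 look.py 11 wrist >/dev/null;python3 padang.py 11
```

```text
{'time': np.float64(10.8), 'tool_pos': array([ 0.6071, -0.1072,  0.114 ]), 'tcp_rot': array([-0.0881, -3.1401,  0.    ]), 'wrist_force': array([ -0.8088,  -4.9538, -10.2563]), 'torque': array([-0.7095,  0.6087, -0.143 ]), 'width': np.float64(0.5083)}
11 pitch above level 0.1023 xr -0.1790545349042598 -0.11561583336836367 0.14211770294557496
```

>>> {"name": "move_arm", "arguments": {
  "steps": [
    [-0.1, 0, -0.5, 0, 40],
    [-0.2, 0, -1, 0, 40],
    [-0.2, 0, -1, 0, 40]
  ]
}}

```text
time: 11.15
tool_pos: [0.6072, -0.1072, 0.1148]
tcp_rot: [-0.088, -3.14, -0.0]
wrist_force: [-0.8, -5.3, -11.4]
width: 0.507
```

>>> {"name": "move_arm", "arguments": {
  "steps": [
    [-0.1, 0, -0.5, 0, 40],
    [-0.2, 0, -1, 0, 40],
    [-0.2, 0, -1, 0, 40]
  ]
}}

```text
time: 11.45
tool_pos: [0.6075, -0.1073, 0.116]
tcp_rot: [-0.088, -3.14, 0.0]
wrist_force: [-0.9, -5.1, -11.0]
width: 0.507
```

```bash
python3 st.py; python3 look.py 12 wrist >/dev/null;python3 padang.py 12
```

```text
{'time': np.float64(11.45), 'tool_pos': array([ 0.6075, -0.1073,  0.116 ]), 'tcp_rot': array([-0.088 , -3.1402,  0.    ]), 'wrist_force': array([ -0.9476,  -5.068 , -10.9521]), 'torque': array([-0.7323,  0.587 , -0.1824]), 'width': np.float64(0.507)}
12 pitch above level 0.1317 xr -0.1788822308735898 -0.1136907864906179 0.14378115828145321
```

>>> {"name": "move_arm", "arguments": {
  "steps": [
    [-0.1, 0, -0.5, 0, 40],
    [-0.2, 0, -1, 0, 40],
    [-0.2, 0, -1, 0, 40]
  ]
}}

```text
time: 11.8
tool_pos: [0.6078, -0.1073, 0.1171]
tcp_rot: [-0.088, -3.14, 0.0]
wrist_force: [-1.4, -4.8, -9.2]
width: 0.506
```

>>> {"name": "move_arm", "arguments": {
  "steps": [
    [-0.1, 0, -0.5, 0, 40],
    [-0.2, 0, -1, 0, 40],
    [-0.2, 0, -1, 0, 40]
  ]
}}

```text
time: 12.1
tool_pos: [0.608, -0.1073, 0.1178]
tcp_rot: [-0.088, -3.14, -0.0]
wrist_force: [0.2, -4.8, -11.6]
width: 0.508
```

```bash
python3 st.py; python3 look.py 13 wrist >/dev/null;python3 padang.py 13
```

```text
{'time': np.float64(12.1), 'tool_pos': array([ 0.608 , -0.1073,  0.1178]), 'tcp_rot': array([-0.0882, -3.1403, -0.    ]), 'wrist_force': array([  0.1903,  -4.8454, -11.6043]), 'torque': array([-0.755 ,  0.5284, -0.2411]), 'width': np.float64(0.5077)}
13 pitch above level 0.165 xr -0.17832302493365335 -0.11105392222970478 0.14541281989587737
```

>>> {"name": "move_arm", "arguments": {
  "steps": [
    [-0.1, 0, -0.5, 0, 40],
    [-0.2, 0, -1, 0, 40],
    [-0.2, 0, -1, 0, 40]
  ]
}}

```text
time: 12.45
tool_pos: [0.6078, -0.1072, 0.1183]
tcp_rot: [-0.088, -3.139, -0.0]
wrist_force: [-0.4, -4.5, -13.2]
width: 0.508
```

>>> {"name": "move_arm", "arguments": {
  "steps": [
    [-0.1, 0, -0.5, 0, 40],
    [-0.2, 0, -1, 0, 40],
    [-0.2, 0, -1, 0, 40]
  ]
}}

```text
time: 12.75
tool_pos: [0.6078, -0.1072, 0.1188]
tcp_rot: [-0.088, -3.139, -0.0]
wrist_force: [0.5, -4.5, -15.1]
width: 0.509
```

```bash
python3 st.py; python3 look.py 14 wrist >/dev/null;python3 padang.py 14
```

```text
{'time': np.float64(12.75), 'tool_pos': array([ 0.6078, -0.1072,  0.1188]), 'tcp_rot': array([-8.8400e-02, -3.1391e+00, -5.0000e-04]), 'wrist_force': array([  0.4704,  -4.5483, -15.0696]), 'torque': array([-0.7376,  0.3636, -0.2452]), 'width': np.float64(0.5089)}
14 pitch above level 0.1791 xr -0.17831941292040385 -0.11043805024595364 0.1461393543095422
```

The pull has risen from 11 to 15 N at paddle angle of about 0.52 rad, so the draw phase has begun. The stop is expected near 0.77 rad, which is pitch +0.42.

>>> {"name": "move_arm", "arguments": {
  "steps": [
    [-0.1, 0, -0.5, 0, 40],
    [-0.2, 0, -1, 0, 40],
    [-0.4, 0, -1.5, 0, 40],
    [-0.5, 0, -2, 0, 40],
    [-0.5, 0, -2, 0, 40]
  ]
}}

```text
time: 13.3
tool_pos: [0.6083, -0.1072, 0.1207]
tcp_rot: [-0.088, -3.139, -0.001]
wrist_force: [0.5, -4.6, -16.6]
width: 0.503
```

```bash
python3 st.py; python3 look.py 15 wrist >/dev/null;python3 padang.py 15
```

```text
{'time': np.float64(13.3), 'tool_pos': array([ 0.6083, -0.1072,  0.1207]), 'tcp_rot': array([-8.8200e-02, -3.1389e+00, -5.0000e-04]), 'wrist_force': array([  0.5478,  -4.5703, -16.6273]), 'torque': array([-0.7728,  0.2818, -0.203 ]), 'width': np.float64(0.5031)}
15 pitch above level 0.2076 xr -0.17779738705474424 -0.10770435825838835 0.14763972062945183
```

>>> {"name": "move_arm", "arguments": {
  "steps": [
    [-0.1, 0, -0.5, 0, 40],
    [-0.3, 0, -1, 0, 40],
    [-0.4, 0, -1.5, 0, 40],
    [-0.6, 0, -2, 0, 40],
    [-0.6, 0, -2, 0, 40]
  ]
}}

```text
time: 13.85
tool_pos: [0.6088, -0.1072, 0.1226]
tcp_rot: [-0.088, -3.139, -0.0]
wrist_force: [0.0, -5.3, -17.0]
width: 0.507
```

```bash
python3 st.py; python3 look.py 16 wrist >/dev/null;python3 padang.py 16
```

```text
{'time': np.float64(13.85), 'tool_pos': array([ 0.6088, -0.1072,  0.1226]), 'tcp_rot': array([-8.8200e-02, -3.1388e+00, -5.0000e-04]), 'wrist_force': array([  0.0392,  -5.2618, -17.0366]), 'torque': array([-0.7861,  0.2822, -0.2068]), 'width': np.float64(0.5065)}
16 pitch above level 0.2383 xr -0.1772105175417112 -0.10507005138058666 0.14920949755326524
```

>>> {"name": "move_arm", "arguments": {
  "steps": [
    [-0.1, 0, -0.5, 0, 40],
    [-0.3, 0, -1, 0, 40],
    [-0.5, 0, -1.5, 0, 40],
    [-0.6, 0, -2, 0, 40],
    [-0.8, 0, -2.5, 0, 40],
    [-0.9, 0, -3, 0, 40],
    [-0.9, 0, -3, 0, 40]
  ]
}}

```text
time: 14.6
tool_pos: [0.6096, -0.1073, 0.1252]
tcp_rot: [-0.088, -3.138, -0.0]
wrist_force: [0.9, -5.0, -17.4]
width: 0.505
```

```bash
python3 st.py; python3 look.py 17 wrist >/dev/null;python3 padang.py 17
```

```text
{'time': np.float64(14.6), 'tool_pos': array([ 0.6096, -0.1073,  0.1252]), 'tcp_rot': array([-8.8100e-02, -3.1385e+00, -5.0000e-04]), 'wrist_force': array([  0.858 ,  -5.0015, -17.4342]), 'torque': array([-0.8318,  0.1934, -0.1983]), 'width': np.float64(0.5055)}
17 pitch above level 0.2915 xr -0.1762595717294034 -0.08964952143135027 0.15140134007265357
```

View pics/wrist17.png

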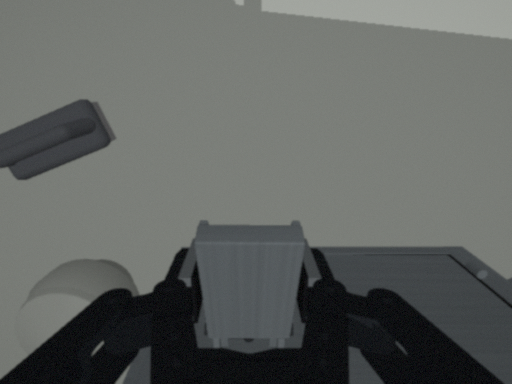

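The wrist view shows the paddle tilted up (columns 195–303, rows 222–338), still held between both pads.

```bash
sed -i 's/k=np.abs(q\[:,2\]-np.median(q\[:,2\]))<.03/k=(x<-.122)\&(x>-.170)\&(np.abs(q[:,2]-np.median(q[:,2]))<.03)/' padang.py; python3 padang.py 3 14 15 16 17
```

```text
3 pitch above level -0.3534 xr -0.16998929199325175 -0.12802436760781943 0.11724897584008227
14 pitch above level 0.223 xr -0.1699988923146622 -0.12201987050557228 0.1467728049088132
15 pitch above level 0.2533 xr -0.16998276164379214 -0.12202338546248419 0.14837358355664948
16 pitch above level 0.2833 xr -0.16998911632081393 -0.12201341747347587 0.15004357210341165
17 pitch above level 0.3258 xr -0.1699934665307026 -0.12200432753573578 0.152453727811635
```

>>> {"name": "move_arm", "arguments": {
  "steps": [
    [-0.2, 0, -0.5, 0, 40],
    [-0.4, 0, -1, 0, 40],
    [-0.6, 0, -1.5, 0, 40],
    [-0.8, 0, -2, 0, 40],
    [-0.8, 0, -2, 0, 40]
  ]
}}

```text
time: 15.15
tool_pos: [0.6101, -0.1073, 0.1268]
tcp_rot: [-0.088, -3.138, -0.001]
wrist_force: [1.0, -5.5, -18.4]
width: 0.507
```

```bash
python3 st.py; python3 look.py 18 wrist >/dev/null;python3 padang.py 18
```

```text
{'time': np.float64(15.15), 'tool_pos': array([ 0.6101, -0.1073,  0.1268]), 'tcp_rot': array([-8.8200e-02, -3.1377e+00, -6.0000e-04]), 'wrist_force': array([  1.0188,  -5.4892, -18.4304]), 'torque': array([-0.8143,  0.2338, -0.2142]), 'width': np.float64(0.5067)}
18 pitch above level 0.3511 xr -0.16998993033915624 -0.12200561465193382 0.15394634426627749
```

```bash
python3 padang.py 10 11 12 13
```

```text
10 pitch above level 0.1066 xr -0.1699956738560029 -0.12201157479274208 0.14075202176467322
11 pitch above level 0.142 xr -0.1699929572222341 -0.12200400351731859 0.14253872860394018
12 pitch above level 0.176 xr -0.1699983778288979 -0.12200640631101614 0.14431462148899143
13 pitch above level 0.2077 xr -0.1699843803558164 -0.12200437255123694 0.14599850917010387
```

>>> {"name": "move_arm", "arguments": {
  "steps": [
    [-0.2, 0, -0.5, 0, 40],
    [-0.4, 0, -1, 0, 40],
    [-0.4, 0, -1, 0, 40]
  ]
}}

```text
time: 15.5
tool_pos: [0.6105, -0.1073, 0.1279]
tcp_rot: [-0.088, -3.138, -0.001]
wrist_force: [0.2, -5.6, -18.7]
width: 0.505
```

```bash
python3 st.py; python3 look.py 19 wrist >/dev/null;python3 padang.py 19
```

```text
{'time': np.float64(15.5), 'tool_pos': array([ 0.6105, -0.1073,  0.1279]), 'tcp_rot': array([-8.8100e-02, -3.1377e+00, -6.0000e-04]), 'wrist_force': array([  0.2142,  -5.6174, -18.7185]), 'torque': array([-0.786 ,  0.2802, -0.2608]), 'width': np.float64(0.5051)}
19 pitch above level 0.3681 xr -0.16998662708057738 -0.12201480737675552 0.15493026892847658
```

>>> {"name": "move_arm", "arguments": {
  "steps": [
    [-0.2, 0, -0.5, 0, 40],
    [-0.4, 0, -1, 0, 40],
    [-0.4, 0, -1, 0, 40]
  ]
}}

```text
time: 15.85
tool_pos: [0.6107, -0.1073, 0.1286]
tcp_rot: [-0.088, -3.137, -0.001]
wrist_force: [0.5, -5.3, -19.6]
width: 0.507
```

>>> {"name": "move_arm", "arguments": {
  "steps": [
    [-0.2, 0, -0.5, 0, 40],
    [-0.4, 0, -1, 0, 40],
    [-0.4, 0, -1, 0, 40]
  ]
}}

```text
time: 16.15
tool_pos: [0.6111, -0.1073, 0.1294]
tcp_rot: [-0.088, -3.137, -0.001]
wrist_force: [2.1, -5.8, -19.8]
width: 0.502
```

```bash
python3 st.py; python3 look.py 20 wrist >/dev/null;python3 padang.py 20
```

```text
{'time': np.float64(16.15), 'tool_pos': array([ 0.6111, -0.1073,  0.1294]), 'tcp_rot': array([-8.8200e-02, -3.1372e+00, -8.0000e-04]), 'wrist_force': array([  2.134 ,  -5.822 , -19.8358]), 'torque': array([-0.821 ,  0.2637, -0.2416]), 'width': np.float64(0.5016)}
20 pitch above level 0.3921 xr -0.16999647242693916 -0.12200151069662829 0.1564587912870449
```

>>> {"name": "move_arm", "arguments": {
  "steps": [
    [-0.2, 0, -0.5, 0, 40],
    [-0.2, 0, -0.5, 0, 40]
  ]
}}

```text
time: 16.4
tool_pos: [0.6113, -0.1073, 0.1301]
tcp_rot: [-0.088, -3.137, -0.001]
wrist_force: [1.0, -6.1, -20.4]
width: 0.507
```

```bash
python3 st.py; python3 look.py 21 wrist >/dev/null;python3 padang.py 21
```

```text
{'time': np.float64(16.4), 'tool_pos': array([ 0.6113, -0.1073,  0.1301]), 'tcp_rot': array([-8.8300e-02, -3.1373e+00, -8.0000e-04]), 'wrist_force': array([  0.9876,  -6.1417, -20.3694]), 'torque': array([-0.8177,  0.2243, -0.2689]), 'width': np.float64(0.5067)}
21 pitch above level 0.4013 xr -0.1699978354544678 -0.12201243609090678 0.15711828189513555
```

>>> {"name": "move_arm", "arguments": {
  "steps": [
    [-0.2, 0, -0.5, 0, 40],
    [-0.2, 0, -0.5, 0, 40]
  ]
}}

```text
time: 16.65
tool_pos: [0.6115, -0.1073, 0.1305]
tcp_rot: [-0.088, -3.137, -0.001]
wrist_force: [1.5, -5.5, -19.5]
width: 0.507
```

>>> {"name": "move_arm", "arguments": {
  "steps": [
    [-0.2, 0, -0.5, 0, 40],
    [-0.2, 0, -0.5, 0, 40]
  ]
}}

```text
time: 16.85
tool_pos: [0.6116, -0.1074, 0.1309]
tcp_rot: [-0.088, -3.137, -0.001]
wrist_force: [0.3, -5.2, -20.4]
width: 0.505
```

```bash
python3 st.py; python3 look.py 22 wrist >/dev/null;python3 padang.py 22
```

```text
{'time': np.float64(16.85), 'tool_pos': array([ 0.6116, -0.1074,  0.1309]), 'tcp_rot': array([-8.8200e-02, -3.1371e+00, -8.0000e-04]), 'wrist_force': array([  0.3198,  -5.2064, -20.3617]), 'torque': array([-0.7757,  0.1969, -0.2391]), 'width': np.float64(0.5049)}
22 pitch above level 0.4085 xr -0.16999960688139376 -0.1220381979348292 0.15780058678902628
```

>>> {"name": "move_arm", "arguments": {
  "steps": [
    [-0.2, 0, -0.5, 0, 40],
    [-0.2, 0, -0.5, 0, 40]
  ]
}}

```text
time: 17.1
tool_pos: [0.6118, -0.1074, 0.1313]
tcp_rot: [-0.088, -3.137, -0.001]
wrist_force: [1.5, -5.9, -21.0]
width: 0.507
```

```bash
python3 st.py; python3 look.py 23 wrist >/dev/null;python3 padang.py 23
```

```text
{'time': np.float64(17.1), 'tool_pos': array([ 0.6118, -0.1074,  0.1313]), 'tcp_rot': array([-8.8400e-02, -3.1369e+00, -9.0000e-04]), 'wrist_force': array([  1.4956,  -5.936 , -20.9521]), 'torque': array([-0.7887,  0.1641, -0.2103]), 'width': np.float64(0.5068)}
23 pitch above level 0.4118 xr -0.16999284772887643 -0.12200818625453164 0.15816126347422915
```

>>> {"name": "move_arm", "arguments": {
  "steps": [
    [-0.2, 0, -0.5, 0, 40],
    [-0.2, 0, -0.5, 0, 40]
  ]
}}

```text
time: 17.35
tool_pos: [0.6119, -0.1074, 0.1316]
tcp_rot: [-0.088, -3.137, -0.001]
wrist_force: [1.4, -6.4, -21.5]
width: 0.505
```

>>> {"name": "move_arm", "arguments": {
  "steps": [
    [-0.2, 0, -0.5, 0, 40],
    [-0.2, 0, -0.5, 0, 40]
  ]
}}

```text
time: 17.55
tool_pos: [0.612, -0.1073, 0.1319]
tcp_rot: [-0.088, -3.137, -0.001]
wrist_force: [1.0, -6.1, -21.8]
width: 0.504
```

```bash
python3 st.py; python3 look.py 24 wrist >/dev/null;python3 padang.py 24
```

```text
{'time': np.float64(17.55), 'tool_pos': array([ 0.612 , -0.1073,  0.1319]), 'tcp_rot': array([-8.8300e-02, -3.1365e+00, -9.0000e-04]), 'wrist_force': array([  1.009 ,  -6.1197, -21.7958]), 'torque': array([-0.8736,  0.1296, -0.2681]), 'width': np.float64(0.504)}
24 pitch above level 0.4146 xr -0.16999567881336913 -0.12200013238233218 0.15874181415907573
```

View pics/wrist24.png

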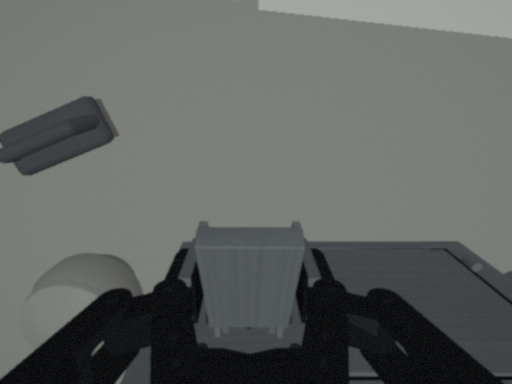

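The pull is climbing faster than in the draw (about 21.8 N including roughly 7 N of pinch twist). Pitch growth is flattening at about +0.415, close to the expected end. I'll try the door very gently while watching Fx.

>>> {"name": "move_arm", "arguments": {
  "steps": [
    [0.5, 0, 0, 0, 40],
    [1, 0, 0, 0, 40],
    [1.5, 0, 0, 0, 40],
    [1.5, 0, 0, 0, 40]
  ]
}}

```text
time: 18.0
tool_pos: [0.611, -0.1071, 0.1323]
tcp_rot: [-0.09, -3.138, -0.002]
wrist_force: [2.8, -5.5, -20.5]
width: 0.505
```

```bash
python3 st.py
```

```text
{'time': np.float64(18.0), 'tool_pos': array([ 0.611 , -0.1071,  0.1323]), 'tcp_rot': array([-8.9700e-02, -3.1377e+00, -1.7000e-03]), 'wrist_force': array([  2.7996,  -5.4632, -20.484 ]), 'torque': array([-0.7652,  0.1237, -0.5769]), 'width': np.float64(0.5049)}
```

>>> {"name": "move_arm", "arguments": {
  "steps": [
    [0.5, 0, 0, 0.2, 40],
    [1, 0, 0, 0.3, 40],
    [1, 0, 0, 0.5, 40]
  ]
}}

```text
time: 18.3
tool_pos: [0.6102, -0.1066, 0.1335]
tcp_rot: [-0.102, -3.138, -0.002]
wrist_force: [1.7, -0.8, -19.3]
width: 0.508
```

```bash
python3 st.py
```

```text
{'time': np.float64(18.3), 'tool_pos': array([ 0.6102, -0.1066,  0.1335]), 'tcp_rot': array([-1.0220e-01, -3.1377e+00, -2.3000e-03]), 'wrist_force': array([  1.7287,  -0.7579, -19.2524]), 'torque': array([-0.3391,  0.113 , -0.2867]), 'width': np.float64(0.5079)}
```

```bash
python3 look.py 25 wrist top|tail -3;python3 padang.py 25
```

```text
[[-0.9979  0.0649 -0.002 ]
 [ 0.0649  0.9979  0.0014]
 [ 0.002   0.0013 -1.    ]]
25 pitch above level 0.4578 xr -0.16999088999943215 -0.1220051291506841 0.15936848750024513
```

View pics/wrist25.png

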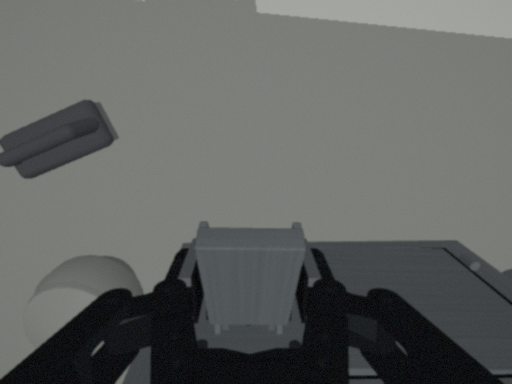

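View pics/top25.png

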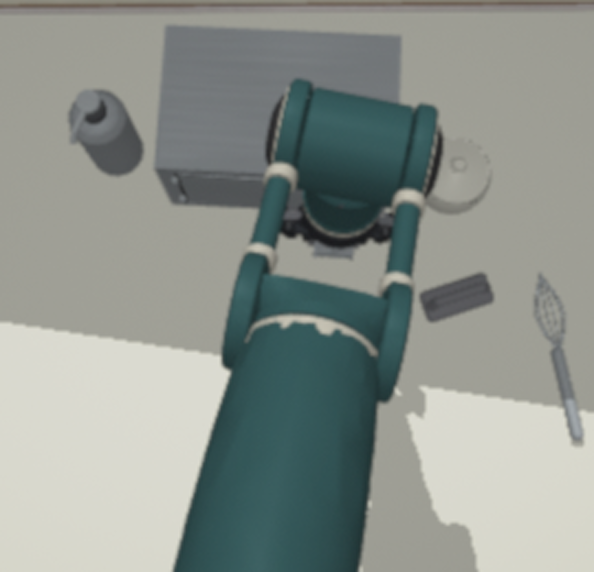

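Pitch is now +0.458, i.e. 0.25 rad past the draw onset, so the paddle is at the start of its stop. Net torque is about 0.6 N m and Fx is low. I'll hold this height and keep easing the door out.

>>> {"name": "move_arm", "arguments": {
  "steps": [
    [0.5, 0, 0, 0.2, 40],
    [1, 0, 0, 0.3, 40],
    [1, 0, 0, 0.3, 40]
  ]
}}

```text
time: 18.7
tool_pos: [0.6099, -0.1064, 0.1346]
tcp_rot: [-0.11, -3.139, -0.002]
wrist_force: [2.7, 2.2, -23.4]
width: 0.509
```

>>> {"name": "move_arm", "arguments": {
  "steps": [
    [0.5, 0, 0, 0.2, 40],
    [1, 0, 0, 0.3, 40],
    [1, 0, 0, 0.3, 40]
  ]
}}

```text
time: 19.0
tool_pos: [0.6091, -0.1062, 0.1348]
tcp_rot: [0.119, 3.139, 0.003]
wrist_force: [3.1, 5.2, -22.6]
width: 0.504
```

```bash
python3 st.py;python3 look.py 26 wrist |tail -3;python3 padang.py 26
```

```text
{'time': np.float64(19.0), 'tool_pos': array([ 0.6091, -0.1062,  0.1348]), 'tcp_rot': array([1.1870e-01, 3.1393e+00, 2.8000e-03]), 'wrist_force': array([  3.1121,   5.2364, -22.5747]), 'torque': array([ 0.7088, -0.1209, -0.313 ]), 'width': np.float64(0.5042)}
[[-9.971e-01  7.550e-02  2.000e-04]
 [ 7.550e-02  9.971e-01  1.700e-03]
 [-0.000e+00  1.800e-03 -1.000e+00]]
26 pitch above level 0.4801 xr -0.16999889271629046 -0.12208017055451635 0.15977574064919947
```

>>> {"name": "move_arm", "arguments": {
  "steps": [
    [0.5, 0, 0.3, 0.2, 40],
    [1, 0, 0.5, 0.3, 40],
    [1, 0, 0.5, 0.3, 40]
  ]
}}

```text
time: 19.35
tool_pos: [0.6084, -0.1059, 0.1347]
tcp_rot: [0.126, 3.138, 0.003]
wrist_force: [3.1, 5.8, -22.0]
width: 0.508
```

```bash
python3 st.py;python3 look.py 27 wrist |tail -3;python3 padang.py 27
python3 - <<'E'
from h import *
a=cv2.imread("pics/wrist3.png")[230:384,60:512];b=cv2.imread("pics/wrist24.png")[230:384,60:512];c=cv2.imread("pics/wrist27.png")[230:384,60:512]
im=np.vstack([b,c]); im=np.clip(im.astype(float)*1.8,0,255).astype(np.uint8)
cv2.imwrite("pics/cmp.png",cv2.resize(im,None,fx=1.7,fy=1.7))
E
```

```text
{'time': np.float64(19.35), 'tool_pos': array([ 0.6084, -0.1059,  0.1347]), 'tcp_rot': array([1.2640e-01, 3.1384e+00, 3.1000e-03]), 'wrist_force': array([  3.1455,   5.8206, -22.0268]), 'torque': array([ 0.8308, -0.1613, -0.206 ]), 'width': np.float64(0.5081)}
[[-9.968e-01  8.040e-02  7.000e-04]
 [ 8.040e-02  9.968e-01  2.000e-03]
 [-6.000e-04  2.000e-03 -1.000e+00]]
27 pitch above level 0.4781 xr -0.1699996797564491 -0.12201273876571933 0.1593017523429714
```

View pics/cmp.png

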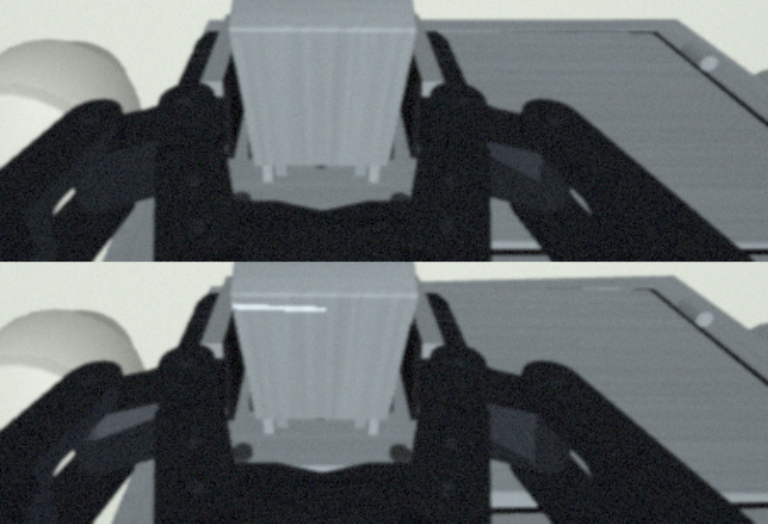

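The wrist comparison shows a bright strip opening above the door's top edge (around (500, 497) in the lower half), so the door is coming. The +y force comes from my not yet following the hinge arc. I'll compute the arc rows now.

```bash
cat > arc.py <<'E'
import sys
from workcell import bot
from h import *
# args: dphi total, n rows, extra dy mm(tool y) correction, dz
s=bot.read_state(); T=R.from_rotvec(s["tcp_rot"]).as_matrix(); p=s["tool_pos"][:2]
H=w(-.089,.1157)
tot,n=float(sys.argv[1]),int(sys.argv[2])
v=p-H
print("radius",np.hypot(*v),"phi by pos",-(np.arctan2(v[1],v[0])-np.arctan2(*(w(-.1465,-.0693)-H)[::-1])),"phi by yaw",-(np.arctan2(T[1,0],T[0,0])-np.pi-yaw))
f=np.array([v@ (T[:2,0]),v@T[:2,1]])
for d in np.linspace(0,tot,n+1)[1:]:
    c,si=np.cos(d),np.sin(d); Rm=np.array([[c,si],[-si,c]])
    q=Rm@v-v; t=np.array([q@T[:2,0],q@T[:2,1]])*1000
    print([round(float(t[0]),1),round(float(t[1]),1),0,round(float(np.degrees(d)),1),40])
E
python3 arc.py 0.1 10
```

```text
radius 0.19295979090828616 phi by pos 0.016442841661046703 phi by yaw 0.024974513685293125
[1.8, 0.6, 0, 0.6, 40]
[3.7, 1.2, 0, 1.1, 40]
[5.5, 1.8, 0, 1.7, 40]
[7.3, 2.4, 0, 2.3, 40]
[9.2, 3.0, 0, 2.9, 40]
[11.0, 3.7, 0, 3.4, 40]
[12.8, 4.3, 0, 4.0, 40]
[14.6, 5.0, 0, 4.6, 40]
[16.4, 5.8, 0, 5.2, 40]
[18.2, 6.5, 0, 5.7, 40]
```

>>> {"name": "move_arm", "arguments": {
  "steps": [
    [0.7, 0.8, 0, 0.1, 40],
    [1.4, 1.4, 0, 0.3, 40],
    [2.4, 1.8, 0, 0.6, 40],
    [2.4, 1.8, 0, 0.6, 40]
  ]
}}

```text
time: 19.8
tool_pos: [0.6059, -0.105, 0.1347]
tcp_rot: [0.144, 3.138, 0.001]
wrist_force: [3.6, 3.6, -21.1]
width: 0.503
```

```bash
python3 st.py
```

```text
{'time': np.float64(19.8), 'tool_pos': array([ 0.6059, -0.105 ,  0.1347]), 'tcp_rot': array([1.4380e-01, 3.1378e+00, 9.0000e-04]), 'wrist_force': array([  3.6423,   3.5771, -21.1357]), 'torque': array([ 0.7306, -0.1514, -0.3905]), 'width': np.float64(0.5033)}
```

>>> {"name": "move_arm", "arguments": {
  "steps": [
    [1.8, 0.8, 0, 0.5, 40],
    [3.7, 1.6, 0, 1, 40],
    [5.5, 2.3, 0, 1.5, 40],
    [7.3, 2.9, 0, 2.1, 40],
    [9.2, 3.5, 0, 2.7, 40],
    [9.2, 3.5, 0, 2.7, 40]
  ]
}}

```text
time: 20.4
tool_pos: [0.5969, -0.1011, 0.1347]
tcp_rot: [0.218, 3.134, -0.0]
wrist_force: [4.8, 0.7, -22.1]
width: 0.507
```

```bash
python3 look.py 28 wrist |tail -3; python3 st.py; python3 arc.py 0.2 10
```

```text
[[-9.904e-01  1.382e-01  3.000e-04]
 [ 1.382e-01  9.904e-01 -3.000e-04]
 [-4.000e-04 -2.000e-04 -1.000e+00]]
{'time': np.float64(20.45), 'tool_pos': array([ 0.597 , -0.1011,  0.1347]), 'tcp_rot': array([ 2.1760e-01,  3.1337e+00, -4.0000e-04]), 'wrist_force': array([  4.8388,   1.1675, -21.0159]), 'torque': array([ 0.2428, -0.3624, -0.7494]), 'width': np.float64(0.5062)}
radius 0.19305569053426735 phi by pos 0.08042343088152881 phi by yaw 0.08318241630744827
[3.7, 1.2, 0, 1.1, 40]
[7.3, 2.4, 0, 2.3, 40]
[11.0, 3.7, 0, 3.4, 40]
[14.6, 5.1, 0, 4.6, 40]
[18.1, 6.6, 0, 5.7, 40]
[21.7, 8.1, 0, 6.9, 40]
[25.2, 9.7, 0, 8.0, 40]
[28.7, 11.4, 0, 9.2, 40]
[32.1, 13.1, 0, 10.3, 40]
[35.5, 15.0, 0, 11.5, 40]
```

View pics/wrist28.png

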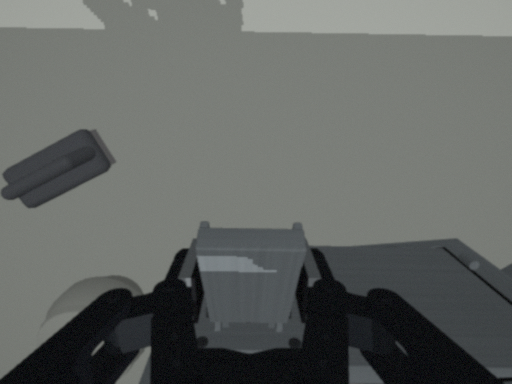

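The door is about 0.08 rad open with the paddle still between the pads. I'll continue along the arc, easing off the stop by 1 mm.

>>> {"name": "move_arm", "arguments": {
  "steps": [
    [3.7, 1.2, 0, 1.1, 40],
    [7.3, 2.4, 0.2, 2.3, 40],
    [11, 3.7, 0.4, 3.4, 40],
    [14.6, 5.1, 0.6, 4.6, 40],
    [18.1, 6.6, 0.8, 5.7, 40],
    [21.7, 8.1, 1, 6.9, 40],
    [25.2, 9.7, 1, 8, 40],
    [28.7, 11.4, 1, 9.2, 40],
    [32.1, 13.1, 1, 10.3, 40],
    [35.5, 15, 1, 11.5, 40],
    [35.5, 15, 1, 11.5, 40]
  ]
}}

```text
time: 21.55
tool_pos: [0.5637, -0.0814, 0.1341]
tcp_rot: [0.531, 3.096, -0.001]
wrist_force: [1.7, -5.1, -12.5]
width: 0.508
```

```bash
python3 st.py; python3 arc.py 0.45 18
```

```text
{'time': np.float64(21.55), 'tool_pos': array([ 0.5637, -0.0814,  0.1341]), 'tcp_rot': array([ 5.3080e-01,  3.0958e+00, -1.1000e-03]), 'wrist_force': array([  1.6501,  -5.1268, -12.4688]), 'torque': array([-0.6882, -0.1913, -0.8261]), 'width': np.float64(0.5076)}
radius 0.19314289174249935 phi by pos 0.28123294036515833 phi by yaw 0.2841155107199892
[4.6, 1.5, 0, 1.4, 40]
[9.2, 3.1, 0, 2.9, 40]
[13.7, 4.8, 0, 4.3, 40]
[18.1, 6.6, 0, 5.7, 40]
[22.6, 8.5, 0, 7.2, 40]
[26.9, 10.6, 0, 8.6, 40]
[31.3, 12.7, 0, 10.0, 40]
[35.5, 15.0, 0, 11.5, 40]
[39.8, 17.3, 0, 12.9, 40]
[43.9, 19.8, 0, 14.3, 40]
[48.0, 22.4, 0, 15.8, 40]
[52.0, 25.0, 0, 17.2, 40]
[56.0, 27.8, 0, 18.6, 40]
[59.9, 30.7, 0, 20.1, 40]
[63.7, 33.6, 0, 21.5, 40]
[67.4, 36.7, 0, 22.9, 40]
[71.1, 39.8, 0, 24.4, 40]
[74.6, 43.1, 0, 25.8, 40]
```

Forces are low (pull 12 N, lateral 5 N), and the two readings of the door angle agree at 0.28 rad.

>>> {"name": "move_arm", "arguments": {
  "steps": [
    [4.6, 1.5, 0, 1.4, 40],
    [9.2, 3.1, 0, 2.9, 40],
    [13.7, 4.8, 0, 4.3, 40],
    [18.1, 6.6, 0, 5.7, 40],
    [22.6, 8.5, 0, 7.2, 40],
    [26.9, 10.6, 0, 8.6, 40],
    [31.3, 12.7, 0, 10, 40],
    [35.5, 15, 0, 11.5, 40],
    [39.8, 17.3, 0, 12.9, 40],
    [43.9, 19.8, 0, 14.3, 40],
    [48, 22.4, 0, 15.8, 40],
    [52, 25, 0, 17.2, 40],
    [56, 27.8, 0, 18.6, 40],
    [59.9, 30.7, 0, 20.1, 40],
    [63.7, 33.6, 0, 21.5, 40],
    [67.4, 36.7, 0, 22.9, 40],
    [71.1, 39.8, 0, 24.4, 40],
    [74.6, 43.1, 0, 25.8, 40],
    [74.6, 43.1, 0, 25.8, 40]
  ]
}}

```text
time: 23.45
tool_pos: [0.5072, -0.0158, 0.134]
tcp_rot: [-1.209, -2.9, 0.001]
wrist_force: [-1.3, -5.0, -9.6]
width: 0.507
```

```bash
python3 look.py 29 wrist top |tail -3;python3 st.py; python3 arc.py 0.45 18
```

```text
[[-7.044e-01  7.098e-01 -5.000e-04]
 [ 7.098e-01  7.044e-01 -9.000e-04]
 [-2.000e-04 -1.000e-03 -1.000e+00]]
{'time': np.float64(23.55), 'tool_pos': array([ 0.5074, -0.0161,  0.1339]), 'tcp_rot': array([-1.2077e+00, -2.9000e+00,  1.6000e-03]), 'wrist_force': array([-1.486 , -5.5759, -9.6812]), 'torque': array([-0.9488,  0.0864, -0.9111]), 'width': np.float64(0.5038)}
radius 0.19349334101561552 phi by pos 0.7310405538367157 phi by yaw 0.7336807981829184
[4.6, 1.5, 0, 1.4, 40]
[9.2, 3.1, 0, 2.9, 40]
[13.7, 4.8, 0, 4.3, 40]
[18.2, 6.6, 0, 5.7, 40]
[22.6, 8.5, 0, 7.2, 40]
[27.0, 10.6, 0, 8.6, 40]
[31.3, 12.7, 0, 10.0, 40]
[35.6, 15.0, 0, 11.5, 40]
[39.8, 17.4, 0, 12.9, 40]
[44.0, 19.8, 0, 14.3, 40]
[48.1, 22.4, 0, 15.8, 40]
[52.1, 25.1, 0, 17.2, 40]
[56.1, 27.9, 0, 18.6, 40]
[60.0, 30.7, 0, 20.1, 40]
[63.8, 33.7, 0, 21.5, 40]
[67.5, 36.8, 0, 22.9, 40]
[71.2, 39.9, 0, 24.4, 40]
[74.8, 43.2, 0, 25.8, 40]
```

View pics/wrist29.png

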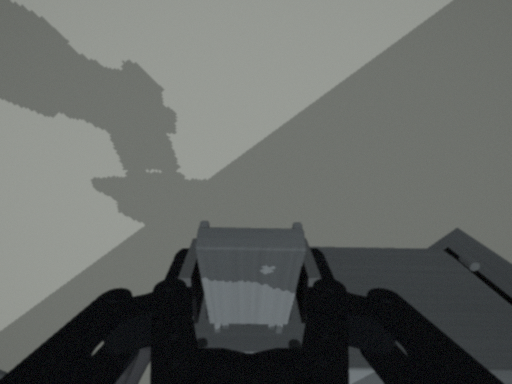

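View pics/top29.png

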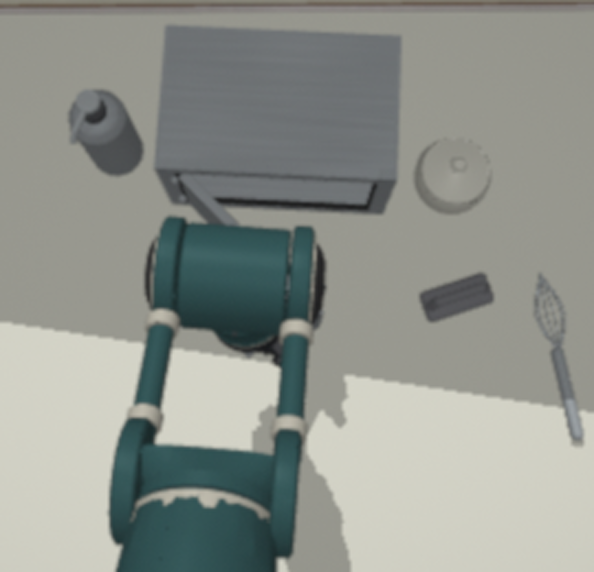

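The top view shows the door swung about 42° out from the hinge at (185, 180). The other items are untouched. I'll continue.

>>> {"name": "move_arm", "arguments": {
  "steps": [
    [4.6, 1.5, 0, 1.4, 40],
    [9.2, 3.1, 0, 2.9, 40],
    [13.7, 4.8, 0, 4.3, 40],
    [18.2, 6.6, 0, 5.7, 40],
    [22.6, 8.5, 0, 7.2, 40],
    [27, 10.6, 0, 8.6, 40],
    [31.3, 12.7, 0, 10, 40],
    [35.6, 15, 0, 11.5, 40],
    [39.8, 17.4, 0, 12.9, 40],
    [44, 19.8, 0, 14.3, 40],
    [48.1, 22.4, 0, 15.8, 40],
    [52.1, 25.1, 0, 17.2, 40],
    [56.1, 27.9, 0, 18.6, 40],
    [60, 30.7, 0, 20.1, 40],
    [63.8, 33.7, 0, 21.5, 40],
    [67.5, 36.8, 0, 22.9, 40],
    [71.2, 39.9, 0, 24.4, 40],
    [74.8, 43.2, 0, 25.8, 40],
    [74.8, 43.2, 0, 25.8, 40]
  ]
}}

```text
time: 25.45
tool_pos: [0.4851, 0.0677, 0.1338]
tcp_rot: [-1.825, -2.557, 0.002]
wrist_force: [-1.4, -5.1, -8.8]
width: 0.505
```

```bash
python3 st.py; python3 arc.py 0.38 16
```

```text
{'time': np.float64(25.45), 'tool_pos': array([0.4851, 0.0677, 0.1338]), 'tcp_rot': array([-1.8245e+00, -2.5565e+00,  1.9000e-03]), 'wrist_force': array([-1.4073, -5.0691, -8.8269]), 'torque': array([-1.0486,  0.1414, -1.1591]), 'width': np.float64(0.505)}
radius 0.19373299604029168 phi by pos 1.1828975053475226 phi by yaw 1.1841797815345192
[4.4, 1.4, 0, 1.4, 40]
[8.7, 2.9, 0, 2.7, 40]
[13.0, 4.5, 0, 4.1, 40]
[17.3, 6.3, 0, 5.4, 40]
[21.5, 8.1, 0, 6.8, 40]
[25.7, 10.0, 0, 8.2, 40]
[29.8, 12.0, 0, 9.5, 40]
[33.9, 14.1, 0, 10.9, 40]
[38.0, 16.4, 0, 12.2, 40]
[41.9, 18.7, 0, 13.6, 40]
[45.9, 21.1, 0, 15.0, 40]
[49.7, 23.6, 0, 16.3, 40]
[53.5, 26.2, 0, 17.7, 40]
[57.3, 28.8, 0, 19.1, 40]
[61.0, 31.6, 0, 20.4, 40]
[64.6, 34.4, 0, 21.8, 40]
```

>>> {"name": "move_arm", "arguments": {
  "steps": [
    [4.4, 1.4, 0, 1.4, 40],
    [8.7, 2.9, 0, 2.7, 40],
    [13, 4.5, 0, 4.1, 40],
    [17.3, 6.3, 0, 5.4, 40],
    [21.5, 8.1, 0, 6.8, 40],
    [25.7, 10, 0, 8.2, 40],
    [29.8, 12, 0, 9.5, 40],
    [33.9, 14.1, 0, 10.9, 40],
    [38, 16.4, 0, 12.2, 40],
    [41.9, 18.7, 0, 13.6, 40],
    [45.9, 21.1, 0, 15, 40],
    [49.7, 23.6, 0, 16.3, 40],
    [53.5, 26.2, 0, 17.7, 40],
    [57.3, 28.8, 0, 19.1, 40],
    [61, 31.6, 0, 20.4, 40],
    [64.6, 34.4, 0, 21.8, 40],
    [64.6, 34.4, 0, 21.8, 40],
    [64.6, 34.4, 0, 21.8, 40],
    [64.6, 34.4, 0, 21.8, 40]
  ]
}}

```text
time: 27.35
tool_pos: [0.4966, 0.1395, 0.1337]
tcp_rot: [-2.274, -2.166, 0.002]
wrist_force: [-1.9, -3.3, -8.4]
width: 0.504
```

```bash
python3 look.py 30 wrist top |tail -3;python3 st.py; python3 arc.py 0.1 1
```

```text
[[ 4.870e-02  9.988e-01 -1.600e-03]
 [ 9.988e-01 -4.870e-02 -6.000e-04]
 [-7.000e-04 -1.600e-03 -1.000e+00]]
{'time': np.float64(27.45), 'tool_pos': array([0.4966, 0.1395, 0.1337]), 'tcp_rot': array([-2.2744, -2.1663,  0.0025]), 'wrist_force': array([-1.0454, -4.4692, -9.073 ]), 'torque': array([-0.9751,  0.234 , -1.106 ]), 'width': np.float64(0.5072)}
radius 0.19365878159687458 phi by pos -4.72284439696832 phi by yaw 1.5639732431068871
[18.2, 6.6, 0, 5.7, 40]
```

View pics/top30.png

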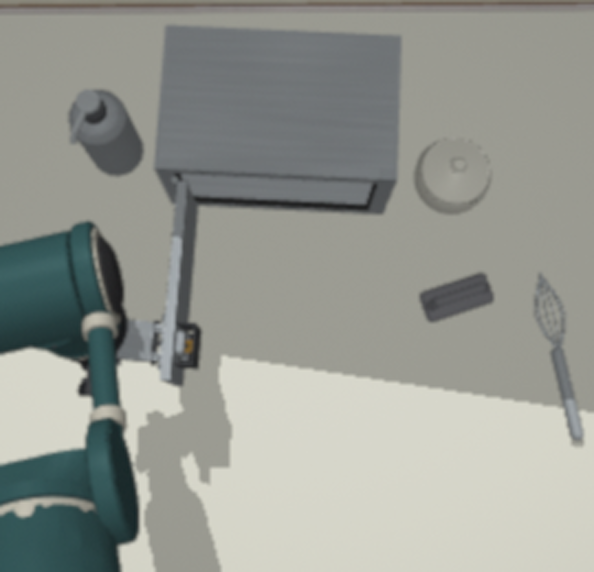

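The door stands square, from (185, 180) to (170, 380) in the top view. I'll let go, let the paddle drop, then rise straight up.

>>> {"name": "move_arm", "arguments": {
  "steps": [
    [0, 0, 0, 0, 55],
    [0, 0, 0, 0, 65],
    [0, 0, 0, 0, 80],
    [0, 0, 0, 0, 100],
    [0, 0, 0, 0, 100],
    [0, 0, 0, 0, 100],
    [0, 0, 0, 0, 100]
  ]
}}

```text
time: 28.15
tool_pos: [0.4973, 0.1401, 0.1335]
tcp_rot: [-2.275, -2.166, -0.0]
wrist_force: [-0.4, 0.9, -0.1]
width: 1.0
```

```bash
python3 look.py 31 wrist |tail -3;python3 st.py
```

```text
[[ 4.900e-02  9.988e-01 -1.000e-04]
 [ 9.988e-01 -4.900e-02  0.000e+00]
 [ 0.000e+00 -1.000e-04 -1.000e+00]]
{'time': np.float64(28.2), 'tool_pos': array([0.4973, 0.1401, 0.1334]), 'tcp_rot': array([-2.2751e+00, -2.1663e+00,  1.0000e-04]), 'wrist_force': array([0.4211, 0.6484, 0.3776]), 'torque': array([-0.0183, -0.0516, -0.0229]), 'width': np.float64(1.0013)}
```

View pics/wrist31.png

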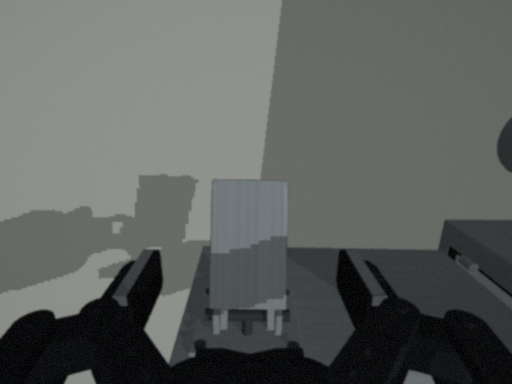

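The paddle has dropped (columns 210–288) and is clear of both pads, and the forces are near zero. I'll raise the tool.

>>> {"name": "move_arm", "arguments": {
  "steps": [
    [0, 0, -15, 0, 100],
    [0, 0, -35, 0, 100],
    [0, 0, -60, 0, 100],
    [0, 0, -90, 0, 100],
    [0, 0, -120, 0, 100],
    [20, 0, -150, 0, 100],
    [40, 0, -150, 0, 100],
    [40, 0, -150, 0, 100],
    [40, 0, -150, 0, 100]
  ]
}}

```text
time: 29.1
tool_pos: [0.4991, 0.1799, 0.2839]
tcp_rot: [2.274, 2.167, -0.001]
wrist_force: [0.2, 0.3, -0.2]
width: 1.001
```

```bash
python3 look.py 32 wrist top |tail -3;python3 st.py
python3 - <<'E'
from h import *
c=dict(np.load("top32.npz"));P=cloud(c);z=P[...,2];q=P[(z>.13)&(z<.17)&(P[...,0]<.655)&(P[...,0]>.44)&(abs(P[...,1]-.07)<.035)]
print(len(q)); 
r=cv2.fitLine((q[:,:2]*1000).astype(np.float32),cv2.DIST_HUBER,0,.01,.01).ravel();print("door dir",r, "phi",np.pi/2-(np.arctan2(r[1],r[0])-yaw) if r[0]<0 else np.arctan2(r[1],r[0])-yaw)
c=dict(np.load("wrist32.npz"));P=cloud(c);z=P[...,2]
m=(abs(P[...,0]-.497)<.02)&(P[...,1]>.105)&(P[...,1]<.155)&(z>.07)&(z<.2)
p=P[m];print(m.sum(),"paddle pitch",np.arctan(np.polyfit(p[:,1],p[:,2],1)[0]))
E
```

```text
[[ 4.920e-02  9.988e-01 -1.500e-03]
 [ 9.988e-01 -4.920e-02 -9.000e-04]
 [-1.000e-03 -1.400e-03 -1.000e+00]]
{'time': np.float64(29.2), 'tool_pos': array([0.4987, 0.1793, 0.2829]), 'tcp_rot': array([-2.2752, -2.1659,  0.0027]), 'wrist_force': array([-0.4785,  0.421 ,  0.1709]), 'torque': array([0.0145, 0.0129, 0.0173]), 'width': np.float64(0.9977)}
673
door dir [ 9.9791336e-01 -6.4567141e-02  5.4758264e+02  6.9365433e+01] phi -0.00911209
1828 paddle pitch -0.3507298127969184
```

View pics/top32.png

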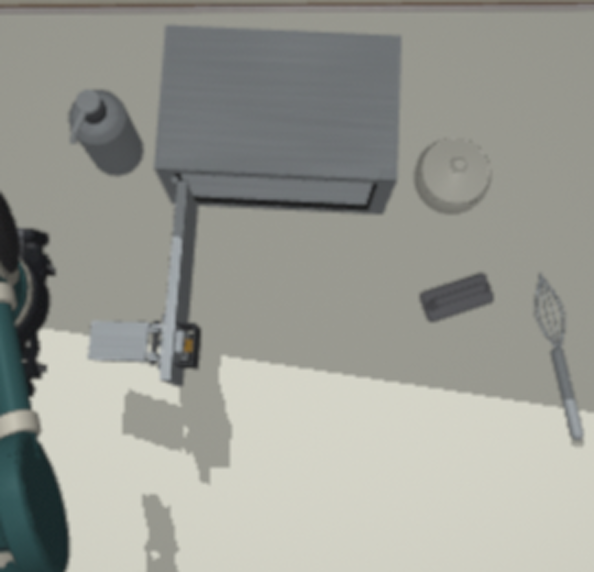

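View pics/wrist32.png

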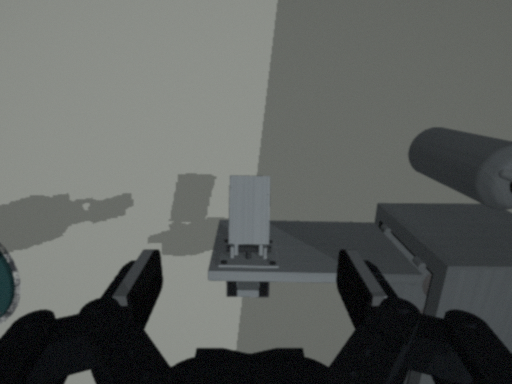

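The door lies within 0.01 rad of square, which is about 1.56 rad open. The paddle is back at pitch −0.351, its rest position. The gripper is clear and the other items have not moved, so I'll hand in.

```bash
python3 -c "
from workcell import bot
print(bot.finish_job())"
```

```text
the job is handed in; nothing more can be done
None
```

The cupboard door is standing open, about square with the front, and the paddle has dropped back. I handed the job in at about 29 s of the 69 s allowed. No verdict was reported.

I pinched the paddle's flanges from above and lifted slowly. The slack ran to about 0.52–0.56 rad, then the pawl draw began. I stopped where the pull steepened and the measured paddle angle reached the expected stop. I then swung the door along the hinge arc to about 1.56 rad, opened the jaws and rose clear.

**Last checks:**
- **Door:** within 0.01 rad of square.
- **Paddle:** pitch of −0.351 rad against −0.353 at rest, so it has dropped back fully.
- **Robot:** wrist force about zero, gripper clear of everything.
- **Other things:** dispenser, nail brush, sugar bowl and whisk look unmoved in the top view. I judged this by eye and did not measure them.

**What was less certain:**
- **Force on the stop:** the tool cannot pitch, so the pads turned and slipped a few millimetres on the flanges. That added pinch twist, and the raw pull reached about 23 N. I estimate the torque about the pin at no more than about 0.75 N m against the limit of 1, but the load on the stop block could not be read directly.
- **Trying the door:** I first eased the door at a measured pitch of about 0.415, before the paddle had quite reached its stop. Later frames showed it rise to 0.46–0.48. The sideways pull on the door stayed at about 5 N or less throughout.

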